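# Load the make-up brush steriliser to the ring marks and start it

## Task

Sterilise the used make-up brushes lying on the mat. Press the steriliser's side lever right down so that its lid stays up, and slide each brush, tail first, into a bore of its own in the holder bar until the black ring on its handle is level with the bore's mouth. When every brush is in, lift the lever back up to shut the lid fully, and only then press the start button and let it go; leave the compact, the powder jar and the foundation bottle where they stand.

Things in the scene. Friction and masses are not known exactly. Their poses are not given: they have to be found in the camera images.
- steriliser: fixed white tabletop brush steriliser: tray 240 (its x) by 260 mm (its y), walls 40 mm high, inner floor 10 mm above the table. Origin at table level in the tray's middle, below the plane of the bore mouths; +x to the back (hinge side, away from the robot), +y left. A console 30 mm high runs along the front, x = -190 to -120 mm; gear case on the right side, x = 0 to 100 mm, 46 mm wide, 57 high
- bar (a point): middle of the top front edge of the aluminium holder bar across the tray: 50 mm deep (steriliser x = 0 to 50 mm), y = -110 to 110 mm, 55 to 95 mm above the table, open below, a black line on its top above each bore. Nothing stops a brush at its mark: only its ferrule stops it, 50 mm too deep. About 15 mm too far out or 20 mm too deep, it keeps the lid from shutting
- bore1 (a point): centre of the mouth of bore 1 of 4 (numbered from the right, -y, to the left; 57 mm apart), on the bar's front face, 75 mm above the table; the bore goes right through, level, along the steriliser's +x, 19 mm across, so a handle slides loosely and stays where it is left
- bore2 (a point): centre of the mouth of bore 2 of 4 (numbered from the right, -y, to the left; 57 mm apart), on the bar's front face, 75 mm above the table; the bore goes right through, level, along the steriliser's +x, 19 mm across, so a handle slides loosely and stays where it is left
- bore3 (a point): centre of the mouth of bore 3 of 4 (numbered from the right, -y, to the left; 57 mm apart), on the bar's front face, 75 mm above the table; the bore goes right through, level, along the steriliser's +x, 19 mm across, so a handle slides loosely and stays where it is left
- bore4 (a point): centre of the mouth of bore 4 of 4 (numbered from the right, -y, to the left; 57 mm apart), on the bar's front face, 75 mm above the table; the bore goes right through, level, along the steriliser's +x, 19 mm across, so a handle slides loosely and stays where it is left
- lid (a joint): the clear cover, 240 by 260 mm and 62 mm high, hinged along the tray's back edge: 0 shut, 1.75 rad fully up (leaning back past upright). It is geared to the lever (lid angle = 2.57 times lever angle) by its weight it goes over centre near 1.2 rad, beyond which it falls back and stays up by itself, short of which it sinks shut by itself
- lever (a joint): the lid-lift lever on the steriliser's right side (-y): 0 = up, lid shut; 0.68 rad = right down, lid up and staying up. It grows as the lever is pressed down. Pressing takes about 5 N at the grip; lifting it from the bottom takes about 3 N until the lid goes over centre, then the lid pulls it up
- lever_grip (a point): centre of the lever's black paddle grip: 50 mm along the lever, 20 mm wide (along the steriliser's y), 14 mm thick; 115 mm from the lever's pivot, on the robot's side of it (-x), 75 mm clear of the tray's side wall; about 110 mm above the table with the lever up and 36 mm with it down
- lever_pivot (a point): the lever's pivot, fixed, 45 mm above the table; its axis runs along the steriliser's y. At joint value q the grip lies 115 mm from it, towards the steriliser's -x, raised by (0.60 - q) rad from level
- start (a joint): the white start button, 24 mm across, on the left end of the console, pressed straight down: 0 free, 0.006 m fully down (5 N); it springs back
- start_top (a point): centre of the button's top when free, 48 mm above the table; moves down with it
- mat: a fixed grey silicone mat, 260 by 300 mm and 3 mm thick, on which the used brushes lie; origin under its centre
- brush1: a used flat make-up brush lying on the mat, 195 mm long, 35 to 70 g: round aluminium handle 16 mm across with a black ring mark 6 mm wide. Origin on the axis at the ring's middle (starts 11 mm above the table); +x runs to the tail end, 95 mm away (last 15 mm tapered to 8 mm); to -x 50 mm of bare handle, then a flat ferrule and head to 100 mm, 16 mm thick, up to 34 wide. None if absent
- brush2: a used flat make-up brush lying on the mat, 195 mm long, 35 to 70 g: round aluminium handle 16 mm across with a black ring mark 6 mm wide. Origin on the axis at the ring's middle (starts 11 mm above the table); +x runs to the tail end, 95 mm away (last 15 mm tapered to 8 mm); to -x 50 mm of bare handle, then a flat ferrule and head to 100 mm, 16 mm thick, up to 34 wide. None if absent
- brush3: a used flat make-up brush lying on the mat, 195 mm long, 35 to 70 g: round aluminium handle 16 mm across with a black ring mark 6 mm wide. Origin on the axis at the ring's middle (starts 11 mm above the table); +x runs to the tail end, 95 mm away (last 15 mm tapered to 8 mm); to -x 50 mm of bare handle, then a flat ferrule and head to 100 mm, 16 mm thick, up to 34 wide. None if absent
- brush4: a used flat make-up brush lying on the mat, 195 mm long, 35 to 70 g: round aluminium handle 16 mm across with a black ring mark 6 mm wide. Origin on the axis at the ring's middle (starts 11 mm above the table); +x runs to the tail end, 95 mm away (last 15 mm tapered to 8 mm); to -x 50 mm of bare handle, then a flat ferrule and head to 100 mm, 16 mm thick, up to 34 wide. None if absent
- compact: a purple round powder compact, 72 mm across and 18 mm high, standing to the right of the steriliser; origin at the centre of its underside. Leave it alone
- powder_jar: a skin-coloured powder jar with clear lid, 71 mm across and 40 mm high, standing beyond the mat; origin at the centre of its underside. Leave it alone
- foundation: a square skin-coloured bottle with round black cap, 34 mm wide and 100 mm high, standing beyond the mat; origin at the centre of its underside. Leave it alone
There are look-alikes about, which are no part of the job. What is shaped like the brush2 but red is not meant.

How it is judged:
By the outcome, as a careful person would: the job done as asked, in the order asked, and still so for the second after the job is handed in, with the robot touching nothing.
Of brush1, brush2, brush3, brush4 only 3 to 4 are there at a start; the rules pass over those that are not, and their reading is None.
At some moment in a run one of brush1, brush2, brush3, brush4 may be knocked a few centimetres aside while the robot is not near it.
Once in a run the grip may slacken for a moment while it holds something.
It also fails if it takes over 210 s, if anything falls off the work surface, if the arm or the gripper's body presses on something with over 40 N, if the wrist force passes 120 N, or if a joint passes its speed limit or range.

## Robot

A 6-joint arm with a two-finger parallel gripper is mounted at the origin on the work surface. World frame = base frame: x ahead of the robot, y to its left, z up, the work surface at z = 0. Lengths are in m, angles in rad, forces in N, time in s.
With the tool pointing down it reaches from about 0.25 to 0.725 m from the base axis. Payload 4 kg.
Tool frame: the origin (TCP) lies midway between the tips of the shut fingers; the grasp point (between the pads) lies 19 mm behind it; z points along the fingers, y is the line along which they close (so a half turn about z gives the same grasp; the last joint's range is limited). The gripper opens to 85 mm and grips with 20 to 120 N. Pads are 22 mm wide; open, the fingers measure 114 mm over their backs; the gripper's body (76 mm by 85 mm) begins 54 mm behind the grasp point. The pads swing forward as they close: fully open they stand 13 mm farther back than shut.
Start: joints at [-1.149, 0.241, 0.005, 1.335, 0, 1.571], TCP at [0.205, -0.456, 0.231] pointing down, gripper open.
Joint ranges: [-2.72, 2.72], [-1.05, 1.87], [-1.09, 1.28], [-1.99, 2.15], [-1.42, 1.44], [-3.14, 3.14]. Speed limits (rad/s): [2.79, 2.79, 3.14, 3.14, 3.14, 3.14].

## Interface

Orientations are given as a unit quaternion [x, y, z, w].
In Python, from workcell import bot gives the robot as it stands.
- The arm moves only by the tool play_rows, never from a script. Its argument "moves" is a list of rows, each a list of 3 entries, a list of its own where there are three numbers: the opening, from -1 (shut) to 1 (fully open), then the shift along the tool's x, y, z in cm, then the turn, a rotation vector about the tool's x, y, z in rad. A call has 1 to 12 rows; each row shifts and turns the commanded pose from where the row before left it, along the tool's axes as they then stand; what a row does not reach is not made up. A row lasts 1/12 s, in which the tool goes at most 41.7 mm and 7.16 degrees, less where a joint would pass 70% of its speed; a pose out of reach is approached as far as the arm can. A call is refused whole if a number of a shift passes 4.17 or a number of a turn 0.125, either way. A call with a gripper value outside its range is refused whole. The fingers move at their own pace and stop on an object; the grip force is fixed at half the most. Time passes only in rows, so rows that do not move let the fingers close. It gives the time, the measured TCP pose, the force and the opening at its end, in the units of the state.
- bot.get_obs(): the state, without advancing time (a new reading comes with each control period).
- bot.camera(name): name is "side" or "top"; returns (picture, depth): 400x640x3 uint8, red, green, blue; 400x640 float32, m along the optical axis (not along the pixel's ray), 0 where there is no reading.
- bot.camera_info(name): a dict with "K" (3x3 intrinsics, pixels), "k1" (the pictures are not rectified: a ray, as slopes to the right and down, at radius r is drawn at 1 + k1 r^2 times it, then the intrinsics apply), "world_from_camera" (4x4, takes a point from camera to world coordinates). Camera axes: x right, y up, looking along -z (the intrinsics and any distortion apply to the point x, -y, -z); pixel columns grow to the right and rows downward; lengths in m; the calibration is good to about 2 mm. A picture is of the moment at which its call begins. camera_info takes no time and is no camera call.
- bot.job_done(): hands the job in, once; it reports no verdict.
The state is a dict: "clock": time; "joint_pos": joint angles; "joint_vel": joint speeds; "tau": joint torques, N m; "eef_pos": TCP position; "tool_rot": TCP orientation; "ft_force": force on the tool from outside, world axes, zero at the start; "ft_torque": the same for the moment, N m; "grip_width": finger opening in m.
Only numpy, scipy, OpenCV 4.12 (cv2) and the standard library are available. Lean on these libraries where they do the work, as an engineer would, in place of code of your own. Each camera call takes 0.05 s, during which the arm holds its last target. There are 200 camera calls.

## Working session

There is one attempt and no reset: what is moved stays moved. The work goes in short steps, Python scripts to look and compute and a tool call to move; the robot and the scene stay as the last step left them, time stands still between calls to the robot, and variables do not carry over. Pictures are saved under pics/ and viewed, on a budget of 14 in all, crops included, one or two more only if the job needs it, and the job is handed in when it is done.

Besides the shell and the picture viewer there is one more tool, called as a command line: name --argument value ..., lists and objects as JSON in quotes. play_rows: Moves the arm, as the interface text tells. Its arguments: {"type":"object","properties":{"moves":{"type":"array"}},"required":["moves"]}

```bash
mkdir -p pics; ls; python3 - <<'E'
from workcell import bot
import cv2,numpy as np
o=bot.get_obs(); print(o)
for n in("top","side"):
    p,d=bot.camera(n); cv2.imwrite(f"pics/{n}0.png",p[:,:,::-1]); np.save(f"{n}_d.npy",d); i=bot.camera_info(n); print(n,i)
E
```

```text
pics
{'clock': 0.0, 'joint_pos': array([-1.14901721e+00,  2.41392152e-01,  3.70711613e-03,  1.33518369e+00,
        4.38228814e-06,  1.57083679e+00]), 'joint_vel': array([-0.00077641,  0.00060002, -0.00047204,  0.00018025, -0.00091848,
        0.00166043]), 'tau': array([-1.64880098e-04, -3.72312856e+01,  2.52411264e+01,  1.68478943e-02,
       -2.78232068e-05, -4.02113713e-06]), 'eef_pos': array([ 0.20443382, -0.45560204,  0.23041682]), 'tool_rot': array([ 9.77848800e-01,  2.09309937e-01, -2.14785429e-04, -1.01369715e-03]), 'ft_force': array([-0.09825654, -0.41019197,  0.65444409]), 'ft_torque': array([ 0.02164036, -0.00933354, -0.01443055]), 'grip_width': 0.08555172171996861}
top {'K': array([[386.99465074,   0.        , 312.97587016],
       [  0.        , 386.99465074, 202.06454711],
       [  0.        ,   0.        ,   1.        ]]), 'k1': 0.00927876751890868, 'world_from_camera': array([[ 0.02180236,  0.98590714, -0.1658667 ,  0.3054724 ],
       [-0.99973487,  0.02272852,  0.00368752, -0.06292716],
       [ 0.00740546,  0.16574233,  0.98614129,  1.11300578],
       [ 0.        ,  0.        ,  0.        ,  1.        ]])}
side {'K': array([[467.80597033,   0.        , 323.72535183],
       [  0.        , 467.80597033, 191.94270934],
       [  0.        ,   0.        ,   1.        ]]), 'k1': -0.01642982599896554, 'world_from_camera': array([[ 0.83361966,  0.43966665, -0.33432244, -0.06981231],
       [-0.55213955,  0.64706859, -0.52577957, -0.88879837],
       [-0.01483819,  0.62289282,  0.78216645,  1.35045384],
       [ 0.        ,  0.        ,  0.        ,  1.        ]])}
```

View pics/top0.png

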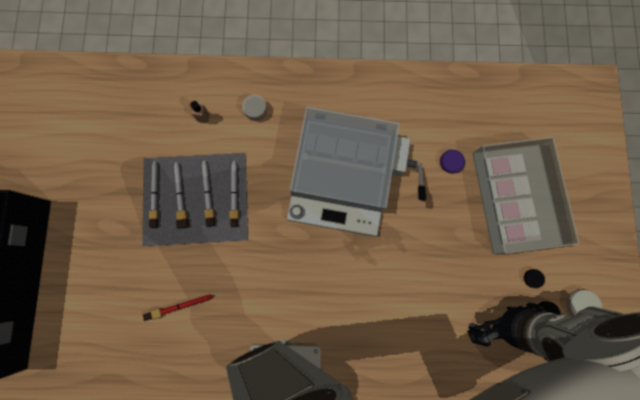

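View pics/side0.png

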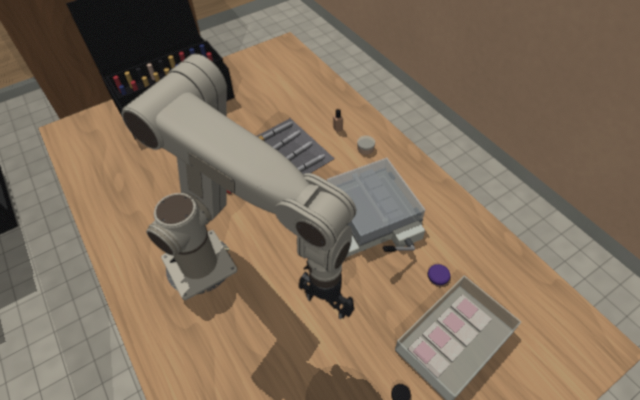

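Top view: four white brushes on the mat (x≈155,181,208,234; y≈160–225), heads toward the robot. The red look-alike at (180,307) is off the mat and excluded. The steriliser is around (345,170), its lever grip at (422,190), its button at (297,212).

```bash
cat > h.py <<'E'
import numpy as np,cv2
from workcell import bot
from scipy.spatial.transform import Rotation as R
def ray(n,u,v):
    i=bot.camera_info(n);K=i["K"];T=i["world_from_camera"]
    x=(u-K[0,2])/K[0,0];y=(v-K[1,2])/K[1,1];xd,yd=x,y
    for _ in range(8):
        f=1+i["k1"]*(x*x+y*y);x,y=xd/f,yd/f
    return T[:3,3],T[:3,:3]@np.array([x,-y,-1])
def pt(n,u,v,z):
    o,d=ray(n,u,v);return o+d*(z-o[2])/d[2]
def proj(n,P):
    i=bot.camera_info(n);K=i["K"];T=i["world_from_camera"]
    c=T[:3,:3].T@(np.array(P)-T[:3,3]);x,y=c[0]/-c[2],-c[1]/-c[2];f=1+i["k1"]*(x*x+y*y)
    return K[0,0]*x*f+K[0,2],K[1,1]*y*f+K[1,2]
def cam(n):
    p,d=bot.camera(n);return p,d
def crop(p,name,x0,y0,x1,y1,s):
    c=cv2.resize(p[y0:y1,x0:x1,::-1],None,fx=s,fy=s,interpolation=cv2.INTER_CUBIC);cv2.imwrite("pics/"+name,c)
def pose():
    o=bot.get_obs();return o["eef_pos"],R.from_quat(o["tool_rot"])
E
python3 - <<'E'
from h import *
p=cv2.imread("pics/top0.png")[:,:,::-1]
crop(p,"c1.png",278,95,438,245,5)
g=p.astype(int)
# brush segmentation within mat
sub=p[145:250,135:255]; hsv=cv2.cvtColor(np.ascontiguousarray(sub),cv2.COLOR_RGB2HSV)
m=((hsv[...,2]>135)|(hsv[...,1]>110)).astype(np.uint8)
n,l,st,c=cv2.connectedComponentsWithStats(m)
for k in range(1,n):
    if 60<st[k,4]<2000: print(k,st[k],c[k]+[135,145])
crop(p,"c2.png",135,145,255,250,6)
E
```

```text
2 [ 14  65   9  17 103] [153.2815534  216.27184466]
3 [ 41  65  12  17 119] [181.78151261 216.45378151]
4 [ 70  64   9  16 111] [209.51351351 215.61261261]
5 [ 95  65   9  16 102] [234.04901961 216.06862745]
```

View pics/c1.png

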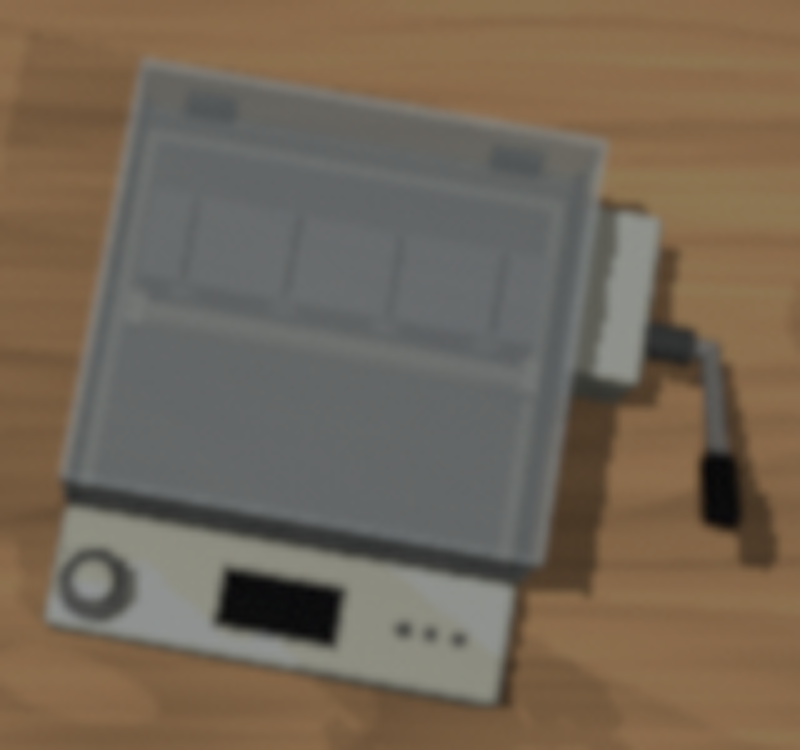

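View pics/c2.png

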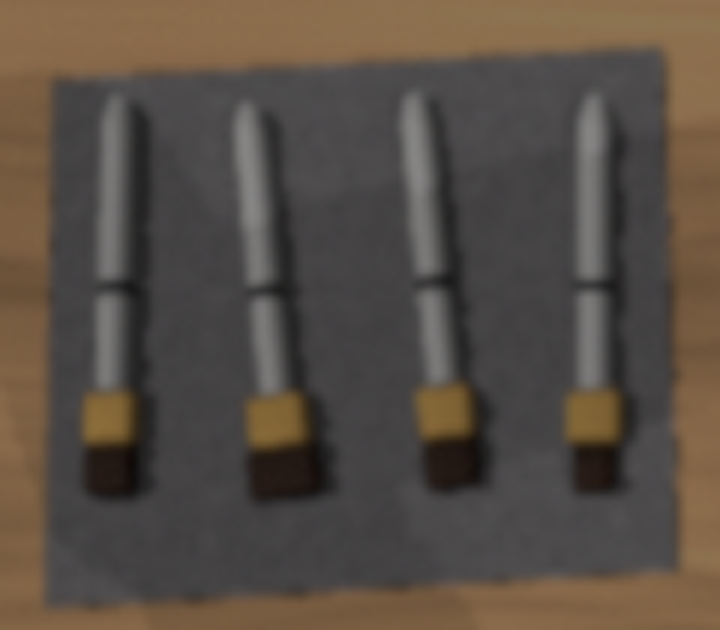

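c1 shows the steriliser with lid shut: button (96,583), lid corners (145,62), (605,143), (65,483), (540,567), console front corners (47,625) and (498,703), grip (719,490). c2 shows four white-handled brushes, tails up; rings are at (117,287), (266,290), (432,281), (594,285).

```bash
python3 - <<'E'
from h import *
def C(c,s,x0,y0,z): return pt("top",(c[0]+.5)/s-.5+x0,(c[1]+.5)/s-.5+y0,z)
src=[];dst=[]
for c,z,l in [((145,62),.102,(.12,.13)),((605,143),.102,(.12,-.13)),((65,483),.102,(-.12,.13)),((540,567),.102,(-.12,-.13)),((47,625),.03,(-.19,.13)),((498,703),.03,(-.19,-.13))]:
    src.append(l);dst.append(C(c,5,278,95,z)[:2])
A=np.array(src);B=np.array(dst)
a,b=A-A.mean(0),B-B.mean(0)
th=np.arctan2((a[:,0]*b[:,1]-a[:,1]*b[:,0]).sum(),(a*b).sum());Rm=np.array([[np.cos(th),-np.sin(th)],[np.sin(th),np.cos(th)]])
t=B.mean(0)-Rm@A.mean(0);print("ster",t,"yaw",np.degrees(th));print("res mm",((A@Rm.T+t-B)*1e3).round(1).tolist())
np.save("ster.npy",np.r_[t,th])
W=lambda x,y:Rm@[x,y]+t
for i,y in enumerate([-.0855,-.0285,.0285,.0855]):print("bore",i+1,W(0,y))
for n,c,z in[("button",(96,583),.048),("grip",(719,490),.113),("lineend",(183,280),.095),("l2",(290,300),.095),("l3",(393,318),.095),("l4",(500,335),.095)]:
    w=C(c,5,278,95,z);print(n,w,"ster",Rm.T@(w[:2]-t))
for r,tl,hd in[((117,287),(117,95),(111,497)),((266,290),(246,102),(284,500)),((432,281),(412,92),(453,490)),((594,285),(595,93),(596,492))]:
    rr,a,b=[C(q,6,135,145,.014)for q in(r,tl,hd)];d=a-b
    print("brush ring",rr[:2],"yaw",np.degrees(np.arctan2(d[1],d[0])),"len",np.linalg.norm(d), np.linalg.norm(a-rr))
E
```

```text
ster [ 0.60303012 -0.15144388] yaw -8.926086540118115
res mm [[0.5, 1.7], [1.0, -1.5], [1.2, 2.2], [0.3, -2.1], [-0.4, 1.4], [-2.6, -1.6]]
bore 1 [ 0.58976392 -0.23590842]
bore 2 [ 0.59860805 -0.17959873]
bore 3 [ 0.60745218 -0.12328904]
bore 4 [ 0.61629631 -0.06697935]
button [ 0.45783328 -0.02253343  0.048     ] ster [-0.16344018  0.10482049]
grip [ 0.5055361 -0.3517219  0.113    ] ster [-0.06523812 -0.21297971]
lineend [ 0.61911158 -0.06696851  0.095     ] ster [0.0027795  0.08594752]
l2 [ 0.6092142  -0.12549745  0.095     ] ster [0.00208334 0.02659172]
l3 [ 0.6004096  -0.18167953  0.095     ] ster [ 0.00210258 -0.03027607]
l4 [ 0.59223295 -0.23988986  0.095     ] ster [ 0.00305688 -0.08905012]
brush ring [0.50793503 0.39083101] yaw 4.2955613231086875 len 0.19641194624578875 0.09530859804289178
brush ring [0.50813617 0.31961074] yaw 9.813423783731864 len 0.19638561356214299 0.09430465688299315
brush ring [0.5143917 0.2405229] yaw 9.565224038715852 len 0.19673172449388904 0.09485562716469817
brush ring [0.51425024 0.16272665] yaw 3.32274845258422 len 0.19543595697956995 0.09542860839323968
```

```bash
cat >> h.py <<'E'
s=np.load("ster.npy")
def S(x,y):
    c,n=np.cos(s[2]),np.sin(s[2]);return np.array([s[0]+c*x-n*y,s[1]+n*x+c*y])
def go(*wps):
    "wps: (x,y,z,yawdeg); prints turn (rad, about tool z) and shift in cm in the turned tool frame"
    p,r=pose();m=r.as_matrix();yaw=np.arctan2(m[1,0],m[0,0])
    print("at",p.round(4),"yaw",np.degrees(yaw).round(2),"tilt",m[:2,2].round(4))
    for x,y,z,a in wps:
        a=np.radians(a);t=-((a-yaw+np.pi)%(2*np.pi)-np.pi);yaw=a
        d=np.array([x,y,z])-p;c,n=np.cos(a),np.sin(a)
        print("turn z %.4f | shift cm %.2f %.2f %.2f"%(t,100*(c*d[0]+n*d[1]),100*(n*d[0]-c*d[1]),-100*d[2]));p=np.array([x,y,z])
def gs(*wps):
    go(*[(*S(x,y),z,np.degrees(s[2])) for x,y,z in wps])
E
python3 -c "
from h import *
gs((-.066,-.213,.24),(-.066,-.213,.13),(-.078,-.213,.086),(-.085,-.213,.046))"
```

```text
at [ 0.2045 -0.4557  0.2305] yaw 24.17 tilt [-0.0007  0.0017]
turn z 0.5776 | shift cm 28.05 -14.94 -0.95
turn z -0.0000 | shift cm 0.00 -0.00 11.00
turn z -0.0000 | shift cm -1.20 -0.00 4.40
turn z -0.0000 | shift cm -0.70 -0.00 4.00
```

play_rows --moves '[[-1,[0,0,-0.2],[0,0,0.1155]],[-1,[0,0,-0.2],[0,0,0.1155]],[-1,[0,0,-0.2],[0,0,0.1155]],[-1,[0,0,-0.2],[0,0,0.1155]],[-1,[0,0,-0.15],[0,0,0.1156]],[-1,[3.5,-1.85,0],[0,0,0]],[-1,[3.5,-1.85,0],[0,0,0]],[-1,[3.5,-1.85,0],[0,0,0]],[-1,[3.5,-1.85,0],[0,0,0]],[-1,[3.5,-1.85,0],[0,0,0]],[-1,[3.5,-1.85,0],[0,0,0]],[-1,[3.5,-1.85,0],[0,0,0]]]'

```text
clock: 1.1
eef_pos: [0.4683, -0.3651, 0.2403]
tool_rot: [0.997, -0.078, -0.0, -0.0]
ft_force: [-0.0, -1.4, 0.6]
grip_width: 0.0003
```

play_rows --moves '[[-1,[1.8,-1.0,0],[0,0,0]],[-1,[1.75,-0.99,0],[0,0,0]],[-1,[0,0,3],[0,0,0]],[-1,[0,0,3],[0,0,0]],[-1,[0,0,3],[0,0,0]],[-1,[0,0,2],[0,0,0]],[-1,[0,0,0],[0,0,0]],[-1,[0,0,0],[0,0,0]]]'

```text
clock: 1.77
eef_pos: [0.5041, -0.3514, 0.1296]
tool_rot: [0.997, -0.078, -0.002, -0.001]
ft_force: [0.1, -0.1, 0.7]
grip_width: 0.0001
```

```bash
python3 -c "
from h import *
gs((-.066,-.213,.13),(-.078,-.213,.086),(-.085,-.213,.046))"
```

```text
at [ 0.5041 -0.3514  0.1296] yaw -8.93 tilt [-0.0029  0.0021]
turn z 0.0000 | shift cm 0.07 0.01 -0.04
turn z -0.0000 | shift cm -1.20 -0.00 4.40
turn z -0.0000 | shift cm -0.70 -0.00 4.00
```

play_rows --moves '[[-1,[-0.1,0,0.8],[0,0,0]],[-1,[-0.1,0,0.8],[0,0,0]],[-1,[-0.2,0,0.7],[0,0,0]],[-1,[-0.2,0,0.7],[0,0,0]],[-1,[-0.2,0,0.7],[0,0,0]],[-1,[-0.2,0,0.7],[0,0,0]],[-1,[-0.2,0,0.7],[0,0,0]],[-1,[-0.2,0,0.7],[0,0,0]],[-1,[-0.2,0,0.7],[0,0,0]],[-1,[-0.1,0,0.7],[0,0,0]],[-1,[-0.1,0,0.7],[0,0,0]],[-1,[0,0,0.5],[0,0,0]]]'

```text
clock: 2.77
eef_pos: [0.4876, -0.3498, 0.0468]
tool_rot: [0.997, -0.078, 0.001, 0.0]
ft_force: [0.1, -0.9, 1.4]
grip_width: -0.0002
```

play_rows --moves '[[-1,[0,0,0.3],[0,0,0]],[-1,[0,0,0],[0,0,0]],[-1,[0,0,0],[0,0,0]],[-1,[0,0,0],[0,0,0]],[-1,[0,0,0],[0,0,0]],[-1,[0,0,0],[0,0,0]]]'

```text
clock: 3.27
eef_pos: [0.4871, -0.3491, 0.0436]
tool_rot: [0.997, -0.078, -0.0, -0.0]
ft_force: [-0.2, 0.3, 0.6]
grip_width: 0.0001
```

```bash
python3 -c "
from h import *
gs((-.085,-.213,.046))
p,d=cam('side');crop(p,'s1.png',240,100,480,300,3)"
```

```text
at [ 0.4871 -0.3491  0.0436] yaw -8.92 tilt [-0.0003  0.0005]
turn z 0.0002 | shift cm -0.12 -0.02 -0.24
```

View pics/s1.png

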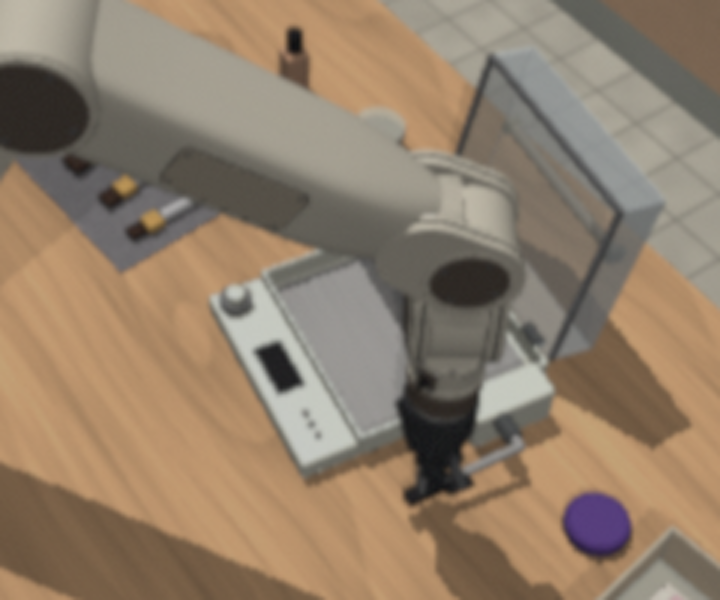

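Lever is down and the lid stays up past upright. Now the rightmost brush.

```bash
python3 -c "
from h import *
p=pose()[0]
gs((-.095,-.213,.2));go((.4863,.1611,.2,3.3))"
```

```text
at [ 0.4872 -0.3491  0.0436] yaw -8.92 tilt [-0.0003  0.0005]
turn z 0.0001 | shift cm -1.12 -0.02 -15.64
at [ 0.4872 -0.3491  0.0436] yaw -8.92 tilt [-0.0003  0.0005]
turn z -0.2133 | shift cm 2.85 -50.94 -15.64
```

play_rows --moves '[[-1,[0,0,-4],[0,0,0]],[-1,[0,0,-4],[0,0,0]],[-1,[0,0,-4],[0,0,0]],[-1,[0,0,-3.6],[0,0,0]],[-1,[0,0,0],[0,0,-0.1067]],[-1,[0,0,0],[0,0,-0.1067]],[0,[0.2,-4,0],[0,0,0]],[0,[0.2,-4,0],[0,0,0]],[0,[0.2,-4,0],[0,0,0]],[0,[0.2,-4,0],[0,0,0]],[0,[0.2,-4,0],[0,0,0]],[0,[0.2,-4,0],[0,0,0]]]'

```text
clock: 4.32
eef_pos: [0.485, -0.1072, 0.1997]
tool_rot: [1.0, 0.029, 0.0, -0.0]
ft_force: [1.3, -0.5, -0.8]
grip_width: 0.0429
```

play_rows --moves '[[0,[0.2,-4,0],[0,0,0]],[0,[0.3,-4,0],[0,0,0]],[0,[0.3,-4,0],[0,0,0]],[0,[0.3,-4,0],[0,0,0]],[0,[0.3,-4,0],[0,0,0]],[0,[0.25,-4,0],[0,0,0]],[0,[0,-2.94,0],[0,0,0]],[0,[0,0,4],[0,0,0]],[0,[0,0,4],[0,0,0]],[0,[0,0,4],[0,0,0]],[0,[0,0,0],[0,0,0]],[0,[0,0,0],[0,0,0]]]'

```text
clock: 5.32
eef_pos: [0.4867, 0.0951, 0.0813]
tool_rot: [0.996, 0.079, -0.006, -0.029]
ft_force: [0.4, 0.5, 0.4]
grip_width: 0.043
```

```bash
python3 -c "
from h import *
go((.4863,.1611,.004,3.3))
print(bot.get_obs()['grip_width'])
p,d=cam('top');crop(p,'t2.png',130,90,450,250,2.5)"
```

```text
at [0.4867 0.0951 0.0813] yaw 9.07 tilt [-0.0158  0.0563]
turn z 0.1007 | shift cm 0.34 -6.60 7.73
0.043027783648181196
```

View pics/t2.png

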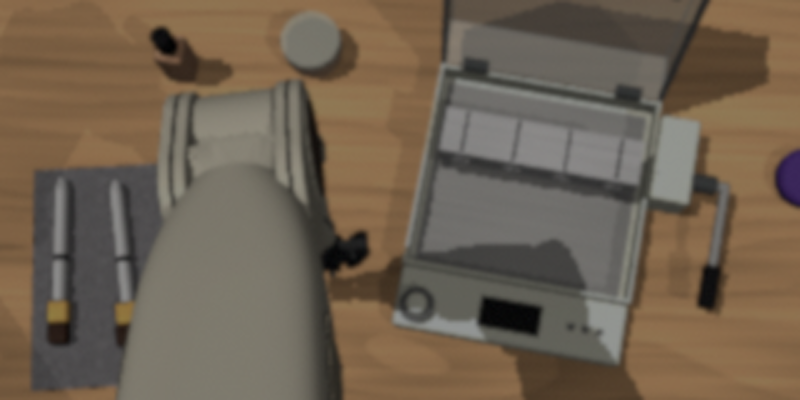

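The bar's four lines are now clearly visible. The arm stopped short at y=0.095 and tilted, so I'll check the joints.

```bash
python3 -c "
from h import *
o=bot.get_obs();print(o['joint_pos'].round(3),o['ft_force'],o['eef_pos'])"
```

```text
[ 0.157  0.355 -0.247  0.969  0.058  3.141] [-0.04002809 -0.5768021   0.20693992] [0.48921066 0.09538222 0.08348974]
```

J6 hit its limit, so I'll take the half-turned grasp (tool x backwards) for the rest.

play_rows --moves '[[0,[0,0,-2],[0,0,-0.125]],[0,[0,0,-2],[0,0,-0.125]],[0,[0,0,-2],[0,0,-0.125]],[0,[0,0,0],[0,0,-0.125]],[0,[0,0,0],[0,0,-0.125]],[0,[0,0,0],[0,0,-0.125]],[0,[0,0,0],[0,0,-0.125]],[0,[0,0,0],[0,0,-0.125]],[0,[0,0,0],[0,0,-0.125]],[0,[0,0,0],[0,0,-0.125]],[0,[0,0,0],[0,0,-0.125]],[0,[0,0,0],[0,0,-0.125]]]'

```text
clock: 6.37
eef_pos: [0.4921, 0.0922, 0.1467]
tool_rot: [0.673, 0.739, 0.021, -0.021]
ft_force: [-0.5, -1.4, -0.2]
grip_width: 0.0424
```

play_rows --moves '[[0,[0,0,0],[0,0,-0.125]],[0,[0,0,0],[0,0,-0.125]],[0,[0,0,0],[0,0,-0.125]],[0,[0,0,0],[0,0,-0.125]],[0,[0,0,0],[0,0,-0.125]],[0,[0,0,0],[0,0,-0.125]],[0,[0,0,0],[0,0,-0.125]],[0,[0,0,0],[0,0,-0.125]],[0,[0,0,0],[0,0,-0.125]],[0,[0,0,0],[0,0,-0.125]],[0,[0,0,0],[0,0,-0.125]],[0,[0,0,0],[0,0,-0.125]]]'

```text
clock: 7.37
eef_pos: [0.4921, 0.0922, 0.1467]
tool_rot: [-0.011, 1.0, 0.029, -0.001]
ft_force: [0.0, 0.7, 0.5]
grip_width: 0.0427
```

```bash
cat >> h.py <<'E'
def go(*wps):
    p,r=pose();m=r.as_matrix();print("at",p.round(4),"yaw",np.degrees(np.arctan2(m[1,0],m[0,0])).round(2),"tilt",m[:2,2].round(4),"w",bot.get_obs()["grip_width"].round(4))
    for x,y,z,a in wps:
        t=R.from_euler("z",a,degrees=True)*R.from_euler("x",180,degrees=True)
        d=np.array([x,y,z])-p
        print("turn",(r.inv()*t).as_rotvec().round(4),"| shift cm",(100*t.inv().apply(d)).round(2));p=np.array([x,y,z]);r=t
def gs(*wps):
    go(*[(*S(x,y),z,180+np.degrees(s[2])) for x,y,z in wps])
E
python3 -c "
from h import *
go((.4863,.1611,.09,183.3),(.4863,.1611,.004,183.3))"
```

```text
Traceback (most recent call last):
  File "h.py", line 36, in go
    p,r=pose();m=r.as_matrix();print("at",p.round(4),"yaw",np.degrees(np.arctan2(m[1,0],m[0,0])).round(2),"tilt",m[:2,2].round(4),"w",bot.get_obs()["grip_width"].round(4))
                                                                                                                                      ^^^^^^^^^^^^^^^^^^^^^^^^^^^^^^^^^
AttributeError: 'float' object has no attribute 'round'
```

```bash
sed -i 's/bot.get_obs()\["grip_width"\].round(4)/round(bot.get_obs()["grip_width"],4)/' h.py
python3 -c "
from h import *
go((.4863,.1611,.09,183.3),(.4863,.1611,.004,183.3))"
```

```text
at [0.4921 0.0922 0.1467] yaw -178.7 tilt [-0.0029  0.0583] w 0.0427
turn [ 0.0584 -0.0005 -0.0349] | shift cm [0.18 6.92 5.67]
turn [0. 0. 0.] | shift cm [ 0.  -0.   8.6]
```

play_rows --moves '[[0,[0,0,0],[0.0584,-0.0005,-0.0349]],[0,[0.1,3.5,0],[0,0,0]],[0,[0.08,3.42,0],[0,0,0]],[0,[0,0,3],[0,0,0]],[0,[0,0,3],[0,0,0]],[0,[0,0,3],[0,0,0]],[0,[0,0,2.67],[0,0,0]],[0,[0,0,0],[0,0,0]],[0,[0,0,0],[0,0,0]],[0,[0,0,0],[0,0,0]]]'

```text
clock: 8.2
eef_pos: [0.4861, 0.1616, 0.029]
tool_rot: [-0.026, 1.0, 0.0, -0.001]
ft_force: [0.8, 0.3, 0.3]
grip_width: 0.0428
```

```bash
python3 -c "
from h import *
go((.4863,.1611,.004,183.3))"
```

```text
at [0.4861 0.1616 0.029 ] yaw -177.04 tilt [-0.0022  0.0006] w 0.0428
turn [ 0.0007 -0.0021 -0.006 ] | shift cm [-0.02 -0.06  2.5 ]
```

play_rows --moves '[[0,[0,-0.03,1],[0,0,0]],[0,[0,-0.03,0.9],[0,0,0]],[0,[0,0,0.5],[0,0,0]],[-0.9,[0,0,0],[0,0,0]],[-0.9,[0,0,0],[0,0,0]],[-0.9,[0,0,0],[0,0,0]],[-0.9,[0,0,0],[0,0,0]],[-0.9,[0,0,0],[0,0,0]],[-0.9,[0,0,0],[0,0,0]],[-0.9,[0,0,0],[0,0,0]],[-0.9,[0,0,0],[0,0,0]]]'

```text
clock: 9.12
eef_pos: [0.4849, 0.1608, 0.0035]
tool_rot: [-0.026, 1.0, 0.0, -0.002]
ft_force: [-0.8, -0.3, 9.1]
grip_width: 0.0134
```

```bash
python3 -c "
from h import *
go();gs((-.131,.0855,.16),(-.131,.0855,.07),(-.028,.0855,.07))"
```

```text
at [0.4849 0.1608 0.0035] yaw -177.02 tilt [-0.0038 -0.    ] w 0.0134
at [0.4849 0.1608 0.0035] yaw -177.02 tilt [-0.0038 -0.    ] w 0.0134
turn [-2.000e-04 -3.800e-03  2.078e-01] | shift cm [ -3.42 -20.46 -15.65]
turn [0. 0. 0.] | shift cm [ 0. -0.  9.]
turn [0. 0. 0.] | shift cm [-10.3   0.    0. ]
```

play_rows --moves '[[-0.9,[0,0,-0.5],[0,0,0]],[-0.9,[0,0,-1],[0,0,0]],[-0.9,[0,0,-1.5],[0,0,0]],[-0.9,[0,0,-2],[0,0,0]],[-0.9,[0,0,0],[0,0,0]],[-0.9,[0,0,0],[0,0,0]]]'

```text
clock: 9.62
eef_pos: [0.4846, 0.1607, 0.0532]
tool_rot: [-0.026, 1.0, -0.0, -0.002]
ft_force: [-0.3, 0.2, -0.2]
grip_width: 0.0135
```

```bash
python3 -c "
from h import *
go()
p,d=cam('side');u,v=proj('side',pose()[0]);print(u,v);u,v=int(u),int(v);crop(p,'s2.png',u-60,v-50,u+60,v+50,6)"
```

```text
at [0.4846 0.1607 0.0532] yaw -177.02 tilt [-0.0046 -0.0002] w 0.0135
297.3910130298122 161.6362581503575
```

View pics/s2.png

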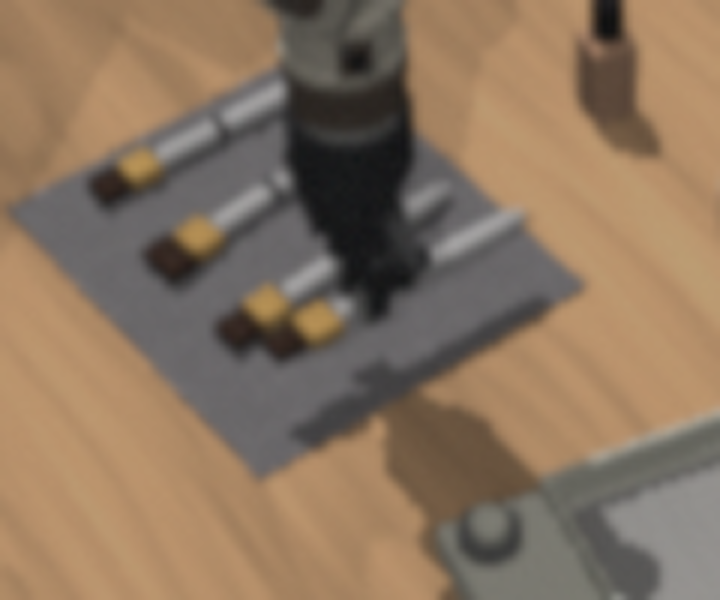

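The brush is held near the fingertips; its tail is at crop (521,214), its head end at (272,348).

```bash
python3 -c "
from h import *
p=pose()[0];a=np.radians(2.98)
d0=np.array([np.cos(a),np.sin(a),0]);n=np.array([-np.sin(a),np.cos(a),0])
for c in [(521,214),(430,260),(337,307),(318,325),(272,346)]:
    o,d=ray('side',(c[0]+.5)/6-.5+237,(c[1]+.5)/6-.5+111);P=o+d*(n@(p-o))/(n@d);print(((P-p)@d0*1e3).round(1),(P[2]*1e3).round(1))"
```

```text
121.4 58.7
50.3 61.8
-20.0 64.9
-34.7 58.2
-68.4 61.7
```

```bash
python3 -c "
from h import *
p,d=cam('top');g=cv2.cvtColor(p,cv2.COLOR_RGB2GRAY).astype(np.float32)
ys=np.arange(-.12,.1201,.0005)
acc=[]
for x in np.arange(.012,.04,.004):
    q=np.array([proj('top',[*S(x,y),.095]) for y in ys],np.float32)
    acc.append(cv2.remap(g,q[:,:1],q[:,1:],cv2.INTER_LINEAR)[:,0])
a=np.mean(acc,0)
for y0 in(-.0855,-.0285,.0285,.0855):
    k=abs(ys-y0)<.012;w=np.clip(np.median(a[k])-a[k]-2,0,None);print(y0,(ys[k]*w).sum()/w.sum(),w.max())
# front edge of bar
xs=np.arange(-.015,.065,.0005);b=[]
for y in np.arange(-.08,.08,.01):
    if min(abs(y-q) for q in(-.0855,-.0285,.0285,.0855))<.006: continue
    q=np.array([proj('top',[*S(x,y),.095]) for x in xs],np.float32);b.append(cv2.remap(g,q[:,:1],q[:,1:],cv2.INTER_LINEAR)[:,0])
b=np.mean(b,0);print([(round(float(xs[i]*1e3)),int(b[i])) for i in range(0,len(xs),4)])
gs((-.131,.0855,.14),(-.131,.0855,.0675),(-.028,.0855,.0675))"
```

```text
Traceback (most recent call last):
  File "h.py", line 13, in proj
    i=bot.camera_info(n);K=i["K"];T=i["world_from_camera"]
ValueError: time passes only in moves, steps and waits
```

```bash
sed -i 's/i=bot.camera_info(n)/i=info(n)/; 3a import functools\ninfo=functools.lru_cache(None)(lambda n:bot.camera_info(n))' h.py
cat > bar.py <<'E'
from h import *
p,d=cam('top');g=cv2.cvtColor(p,cv2.COLOR_RGB2GRAY).astype(np.float32)
ys=np.arange(-.12,.1201,.0005)
acc=[]
for x in np.arange(.012,.04,.004):
    q=np.array([proj('top',[*S(x,y),.095]) for y in ys],np.float32)
    acc.append(cv2.remap(g,q[:,:1],q[:,1:],cv2.INTER_LINEAR)[:,0])
a=np.mean(acc,0)
for y0 in(-.0855,-.0285,.0285,.0855):
    k=abs(ys-y0)<.012;w=np.clip(np.median(a[k])-a[k]-2,0,None);print(y0,(ys[k]*w).sum()/w.sum(),w.max())
xs=np.arange(-.015,.065,.0005);b=[]
for y in np.arange(-.08,.08,.01):
    if min(abs(y-q) for q in(-.0855,-.0285,.0285,.0855))<.006: continue
    q=np.array([proj('top',[*S(x,y),.095]) for x in xs],np.float32);b.append(cv2.remap(g,q[:,:1],q[:,1:],cv2.INTER_LINEAR)[:,0])
b=np.mean(b,0);print([(round(float(xs[i]*1e3)),int(b[i])) for i in range(0,len(xs),4)])
gs((-.131,.0855,.14),(-.131,.0855,.0675),(-.028,.0855,.0675))
E
python3 bar.py
```

```text
-0.0855 -0.08470936103680163 24.076103
-0.0285 -0.027677201941154434 21.2191
0.0285 0.02952374709804531 22.801826
0.0855 0.08645057081664938 21.444336
[(-15, 68), (-13, 64), (-11, 61), (-9, 57), (-7, 55), (-5, 55), (-3, 60), (-1, 74), (1, 97), (3, 117), (5, 129), (7, 134), (9, 135), (11, 135), (13, 135), (15, 135), (17, 134), (19, 134), (21, 134), (23, 134), (25, 134), (27, 135), (29, 135), (31, 134), (33, 133), (35, 132), (37, 133), (39, 134), (41, 135), (43, 135), (45, 134), (47, 132), (49, 127), (51, 119), (53, 111), (55, 105), (57, 104), (59, 106), (61, 108), (63, 109)]
at [0.4827 0.1601 0.0511] yaw -177.02 tilt [-0.009  -0.0017] w 0.0131
turn [-0.0022 -0.009   0.2077] | shift cm [ -3.62 -20.36  -8.89]
turn [0. 0. 0.] | shift cm [ 0.   -0.    7.25]
turn [0. 0. 0.] | shift cm [-10.3   0.    0. ]
```

```bash
python3 -c "
import numpy as np
s=np.load('ster.npy');c,n=np.cos(s[2]),np.sin(s[2]);x,y=.0005,.0009
s[:2]+=[c*x-n*y,n*x+c*y];np.save('ster.npy',s)
from h import *
gs((-.131,.0855,.14),(-.131,.0855,.0675),(-.028,.0855,.0675))"
```

```text
at [0.4827 0.1601 0.0511] yaw -177.02 tilt [-0.009  -0.0017] w 0.0131
turn [-0.0022 -0.009   0.2077] | shift cm [ -3.67 -20.27  -8.89]
turn [0. 0. 0.] | shift cm [ 0.   -0.    7.25]
turn [0. 0. 0.] | shift cm [-10.3   0.    0. ]
```

play_rows --moves '[[-0.9,[0,0,-3],[0,0,0]],[-0.9,[0,0,-3],[0,0,0]],[-0.9,[0,0,-2.9],[0,0,0.104]],[-0.9,[0,0,0],[0,-0.005,0.104]],[-0.9,[-0.6,-2.5,0],[0,0,0]],[-0.9,[-0.6,-3.5,0],[0,0,0]],[-0.9,[-0.6,-3.5,0],[0,0,0]],[-0.9,[-0.6,-3.5,0],[0,0,0]],[-0.9,[-0.6,-3.5,0],[0,0,0]],[-0.9,[-0.6,-2.5,0],[0,0,0]],[-0.9,[0,-1.3,0],[0,0,0]],[-0.9,[0,0,0],[0,0,0]]]'

```text
clock: 10.77
eef_pos: [0.4871, -0.0483, 0.14]
tool_rot: [0.08, 0.997, -0.001, -0.002]
ft_force: [-0.2, 0.8, 0.1]
grip_width: 0.0134
```

```bash
python3 -c "
from h import *
gs((-.131,.0855,.14),(-.131,.0855,.0675),(-.028,.0855,.0675))
p,d=cam('side');u,v=proj('side',pose()[0]);u,v=int(u),int(v);print(u,v);crop(p,'s3.png',u-60,v-50,u+60,v+50,6)"
```

```text
at [ 0.4871 -0.0483  0.14  ] yaw 170.8 tilt [-0.005  -0.0022] w 0.0134
turn [-0.003  -0.0046 -0.0048] | shift cm [-0.    0.25  0.  ]
turn [0. 0. 0.] | shift cm [ 0.   -0.    7.25]
turn [0. 0. 0.] | shift cm [-10.3   0.    0. ]
328 181
```

View pics/s3.png

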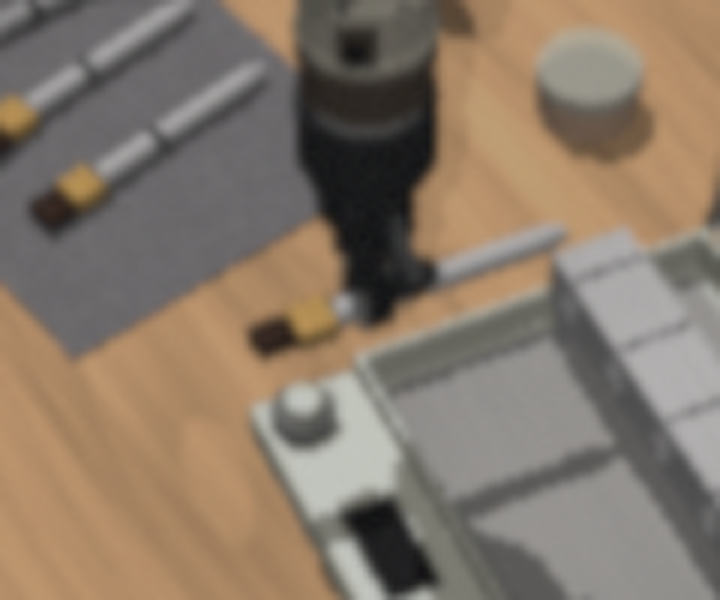

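Held brush: tail tip at crop (563,233), handle at (440,272), ferrule end (337,310), head end (262,340).

```bash
cat >> h.py <<'E'
def heights(pts,x0,y0,sc=6):
    p,r=pose();d0=-r.as_matrix()[:,0];n=r.as_matrix()[:,1]
    for c in pts:
        o,d=ray('side',(c[0]+.5)/sc-.5+x0,(c[1]+.5)/sc-.5+y0);P=o+d*(n@(p-o))/(n@d);print(((P-p)@d0*1e3).round(1),((P[2]-p[2])*1e3).round(1))
E
python3 -c "
from h import *
heights([(563,233),(500,256),(440,274),(337,310),(262,340)],268,131)"
```

```text
122.8 1.1
82.7 0.8
44.8 3.9
-19.1 4.7
-64.8 2.0
```

play_rows --moves '[[-0.9,[0,0.25,0],[-0.003,-0.005,-0.005]],[-0.9,[0,0,2.5],[0,0,0]],[-0.9,[0,0,2.5],[0,0,0]],[-0.9,[0,0,1.5],[0,0,0]],[-0.9,[0,0,0.55],[0,0,0]],[-0.9,[0,0,0],[0,0,0]],[-0.9,[-0.8,0,0],[0,0,0]],[-0.9,[-0.8,0,0],[0,0,0]],[-0.9,[-0.8,0,0],[0,0,0]],[-0.9,[-0.8,0,0],[0,0,0]],[-0.9,[-0.8,0,0],[0,0,0]],[-0.9,[0,0,0],[0,0,0]]]'

```text
clock: 11.82
eef_pos: [0.5307, -0.0503, 0.0709]
tool_rot: [0.076, 0.997, -0.0, 0.003]
ft_force: [-0.2, -4.7, -4.2]
grip_width: 0.0134
```

```bash
python3 -c "
from h import *
gs((-.091,.0855,.0695),(-.028,.0855,.0695))"
```

```text
at [ 0.5307 -0.0503  0.0709] yaw 171.28 tilt [ 0.0052 -0.0009] w 0.0134
turn [-0.0001  0.0052  0.0036] | shift cm [ 0.33 -0.23  0.14]
turn [0. 0. 0.] | shift cm [-6.3  0.   0. ]
```

play_rows --moves '[[-0.9,[0,-0.2,0.1],[0,0.005,0.003]],[-0.9,[0,0,0],[0,0,0]],[-0.9,[0,0,0],[0,0,0]],[-0.9,[0,0,0],[0,0,0]]]'

```text
clock: 12.15
eef_pos: [0.529, -0.051, 0.0704]
tool_rot: [0.077, 0.997, 0.001, 0.0]
ft_force: [1.2, -0.9, -1.7]
grip_width: 0.0134
```

```bash
python3 -c "
from h import *
gs((-.091,.0855,.0695),(-.028,.0855,.0695))"
```

```text
at [ 0.529  -0.051   0.0704] yaw 171.19 tilt [0.0003 0.0016] w 0.0134
turn [0.0016 0.     0.002 ] | shift cm [ 0.18 -0.13  0.09]
turn [0. 0. 0.] | shift cm [-6.3  0.   0. ]
```

play_rows --moves '[[-0.9,[-0.6,-0.08,0.05],[0,0,0]],[-0.9,[-0.8,0,0],[0,0,0]],[-0.9,[-0.8,0,0],[0,0,0]],[-0.9,[-0.8,0,0],[0,0,0]],[-0.9,[-0.8,0,0],[0,0,0]],[-0.9,[-0.8,0,0],[0,0,0]],[-0.9,[-0.8,0,0],[0,0,0]],[-0.9,[0,0,0],[0,0,0]],[-0.9,[0,0,0],[0,0,0]]]'

```text
clock: 12.9
eef_pos: [0.5821, -0.0603, 0.0691]
tool_rot: [0.077, 0.997, 0.001, -0.001]
ft_force: [-0.2, 0.2, -0.2]
grip_width: 0.0133
```

```bash
python3 -c "
from h import *
gs((-.028,.0855,.0695))
p,d=cam('side');u,v=proj('side',pose()[0]);u,v=int(u),int(v);print(u,v);crop(p,'s4.png',u-60,v-50,u+60,v+50,6)"
```

```text
at [ 0.5821 -0.0603  0.0691] yaw 171.18 tilt [-0.0014  0.0013] w 0.0133
turn [ 0.0011 -0.0016  0.0018] | shift cm [-0.73 -0.04 -0.04]
353 185
```

View pics/s4.png

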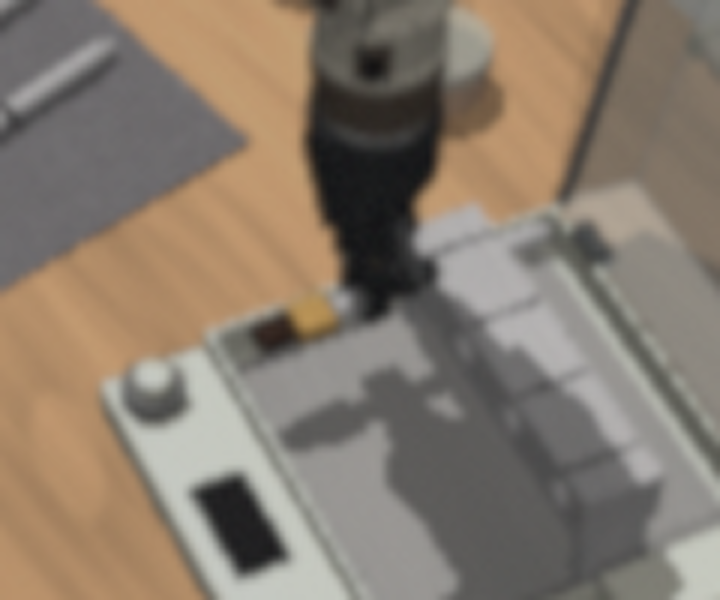

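The brush is inside bore 4 with no load; 7 mm more, then release.

play_rows --moves '[[-0.9,[-0.4,0,0],[0,0,0]],[-0.9,[-0.33,0,0],[0,0,0]],[-0.9,[0,0,0],[0,0,0]],[-0.9,[0,0,0],[0,0,0]],[-0.25,[0,0,0],[0,0,0]],[-0.25,[0,0,0],[0,0,0]],[-0.25,[0,0,0],[0,0,0]],[-0.25,[0,0,-1],[0,0,0]],[-0.25,[0,0,-2],[0,0,0]],[-0.25,[0,0,-4],[0,0,0]],[-0.25,[0,0,-4],[0,0,0]],[-0.25,[0,0,0],[0,0,0]]]'

```text
clock: 13.95
eef_pos: [0.5937, -0.062, 0.1894]
tool_rot: [0.077, 0.997, 0.0, 0.007]
ft_force: [1.2, 0.5, 1.4]
grip_width: 0.0323
```

```bash
python3 -c "
from h import *
go((.4868,.2358,.18,189.6),(.4868,.2358,.03,189.6))
p,d=cam('side');cv2.imwrite('pics/side5.png',p[:,:,::-1]);u,v=proj('side',[*S(0,.0855),.075]);u,v=int(u),int(v);print(u,v);crop(p,'s5.png',u-130,v-85,u+30,v+35,5)"
```

```text
at [ 0.5937 -0.062   0.1894] yaw 171.18 tilt [ 0.0144 -0.0004] w 0.0323
turn [-0.0005  0.0144 -0.3215] | shift cm [ 5.57 31.14  0.94]
turn [0. 0. 0.] | shift cm [ 0. -0. 15.]
362 180
```

View pics/s5.png

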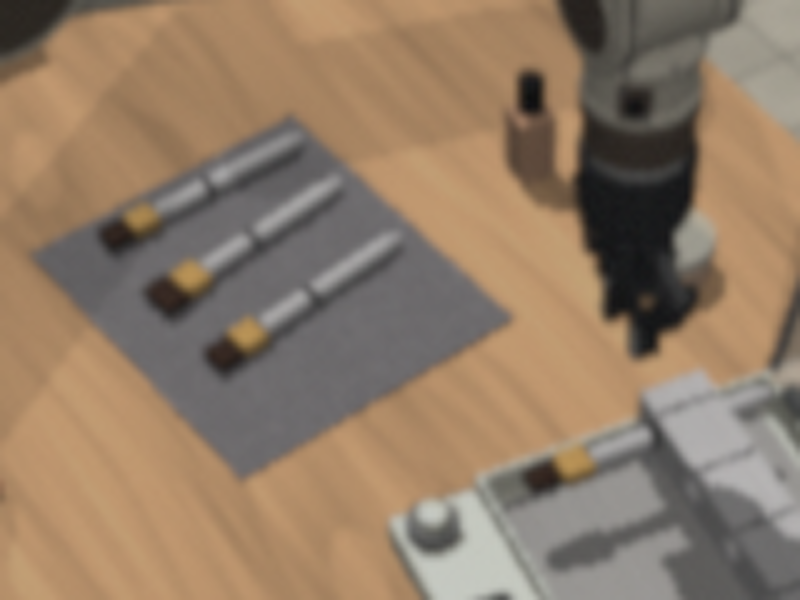

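Brush in bore 4 (head end ~(527,478), ferrule/handle junction ~(592,458)); three others are on the mat with rings at (208,184), (252,235), (315,293).

```bash
cat >> h.py <<'E'
def insx(pts,x0,y0,sc,y):
    "ster x of side-picture crop points lying on the vertical plane through a bore axis"
    c,n=np.cos(s[2]),np.sin(s[2]);f=np.array([c,n,0]);l=np.array([-n,c,0]);q=np.array([*S(0,y),0])
    for k in pts:
        o,d=ray('side',(k[0]+.5)/sc-.5+x0,(k[1]+.5)/sc-.5+y0);P=o+d*(l@(q-o))/(l@d);print("x %.1f z %.1f"%((P-q)@f*1e3,P[2]*1e3))
E
python3 -c "
from h import *
insx([(527,478),(558,469),(592,458),(651,433)],232,95,5,.0855)
for r,tl,hd in[((208,184),(300,138),(101,237)),((252,235),(342,180),(152,297)),((315,293),(402,236),(210,362))]:
    rr,a,b=[pt('side',(q[0]+.5)/5-.5+232,(q[1]+.5)/5-.5+95,.013)for q in(r,tl,hd)];d=a-b
    print('ring',rr[:2].round(4),'yaw',np.degrees(np.arctan2(d[1],d[0])),np.linalg.norm(d))"
```

```text
x -99.9 z 74.5
x -75.7 z 71.7
x -49.0 z 70.0
x -2.3 z 73.6
ring [0.5057 0.39  ] yaw 2.504459833631666 0.19157219748764454
ring [0.5059 0.3192] yaw 8.070725017636082 0.19385835910318805
ring [0.5146 0.2362] yaw 8.94792344935648 0.19645575519693262
```

play_rows --moves '[[-0.2,[0,0,0],[0,0.007,-0.107]],[-0.2,[1,3,0],[0,0.007,-0.107]],[-0.2,[0.6,3.6,0],[0,0,-0.1075]],[0,[0.5,4,0],[0,0,0]],[0,[0.5,4,0],[0,0,0]],[0,[0.5,4,0],[0,0,0]],[0,[0.5,4,0],[0,0,0]],[0,[0.5,4,0],[0,0,0]],[0,[0.5,3,0.5],[0,0,0]],[0,[0,1,3.5],[0,0,0]],[0,[0,0,3.5],[0,0,0]],[0,[0,0,0],[0,0,0]]]'

```text
clock: 15.0
eef_pos: [0.4955, 0.2351, 0.0994]
tool_rot: [-0.085, 0.996, -0.001, -0.014]
ft_force: [-1.5, -0.6, -0.5]
grip_width: 0.0431
```

```bash
python3 -c "
from h import *
go((.4868,.2358,.04,189.6),(.4868,.2358,.005,189.6))
p,d=cam('top');cv2.imwrite('pics/top6.png',p[:,:,::-1])"
```

```text
at [0.4955 0.2351 0.0994] yaw -170.26 tilt [-0.0281 -0.0039] w 0.0431
turn [ 0.0009 -0.0283  0.0025] | shift cm [0.84 0.21 5.94]
turn [0. 0. 0.] | shift cm [ 0.  -0.   3.5]
```

play_rows --moves '[[0,[0.4,0.2,2],[0,0,0]],[0,[0,0,3],[0,0,0]],[0,[0,0,0],[0,0,0]],[0,[0,0,0],[0,0,0]],[0,[0,0,0],[0,0,0]]]'

```text
clock: 15.47
eef_pos: [0.4978, 0.2378, 0.0584]
tool_rot: [-0.083, 0.997, 0.002, -0.007]
ft_force: [0.2, 0.3, 0.8]
grip_width: 0.0427
```

```bash
python3 -c "
from h import *
go((.4868,.2358,.04,189.6),(.4868,.2358,.005,189.6))"
```

```text
at [0.4978 0.2378 0.0584] yaw -170.46 tilt [-0.0133  0.0031] w 0.0427
turn [ 0.0053 -0.0126 -0.001 ] | shift cm [ 1.12 -0.01  1.84]
turn [0. 0. 0.] | shift cm [ 0.  -0.   3.5]
```

play_rows --moves '[[0,[1.1,0,1.8],[0.003,-0.012,0]],[0,[0,0,1.5],[0,0,0]],[0,[0,0,0],[0,0,0]],[0,[0,0,0],[0,0,0]],[0,[0,0,0],[0,0,0]]]'

```text
clock: 15.88
eef_pos: [0.4869, 0.2366, 0.0255]
tool_rot: [-0.083, 0.997, 0.001, 0.0]
ft_force: [0.1, 0.2, 1.0]
grip_width: 0.0425
```

```bash
python3 -c "
from h import *
go((.4868,.2358,.005,189.6))"
```

```text
at [0.4869 0.2366 0.0255] yaw -170.42 tilt [-0.0001  0.0026] w 0.0425
turn [ 0.0026  0.0004 -0.0004] | shift cm [ 0.03 -0.08  2.05]
```

play_rows --moves '[[0,[0,-0.08,1],[0,0,0]],[0,[0,0,0.7],[0,0,0]],[0,[0,0,0.3],[0,0,0]],[-0.9,[0,0,0],[0,0,0]],[-0.9,[0,0,0],[0,0,0]],[-0.9,[0,0,0],[0,0,0]],[-0.9,[0,0,0],[0,0,0]],[-0.9,[0,0,0],[0,0,0]],[-0.9,[0,0,-0.5],[0,0,0]],[-0.9,[0,0,-1.5],[0,0,0]],[-0.9,[0,0,-2.5],[0,0,0]],[-0.9,[0,0,0],[0,0,0]]]'

```text
clock: 16.88
eef_pos: [0.4878, 0.2365, 0.0525]
tool_rot: [-0.084, 0.996, 0.002, 0.001]
ft_force: [1.0, 0.1, 0.5]
grip_width: 0.0135
```

```bash
python3 -c "
from h import *
gs((-.131,.0285,.14),(-.131,.0285,.0695),(-.028,.0285,.0695))"
```

```text
at [0.4878 0.2365 0.0525] yaw -170.39 tilt [0.0025 0.0042] w 0.0135
turn [0.0042 0.0026 0.3235] | shift cm [ -4.35 -33.6   -8.75]
turn [0. 0. 0.] | shift cm [ 0.   -0.    7.05]
turn [0. 0. 0.] | shift cm [-10.3   0.    0. ]
```

play_rows --moves '[[-0.9,[0,0,-3],[0,0,0]],[-0.9,[0,0,-3],[0.002,0,0.108]],[-0.9,[0,0,-2.75],[0.002,0,0.108]],[-0.9,[0,0,0],[0,0,0.1075]],[-0.9,[-0.4,-3,0],[0,0,0]],[-0.9,[-0.5,-4,0],[0,0,0]],[-0.9,[-0.5,-4,0],[0,0,0]],[-0.9,[-0.5,-4,0],[0,0,0]],[-0.9,[-0.5,-4,0],[0,0,0]],[-0.9,[-0.5,-4,0],[0,0,0]],[-0.9,[-0.5,-4,0],[0,0,0]],[-0.9,[-0.5,-3,0],[0,0,0]]]'

```text
clock: 17.88
eef_pos: [0.4766, -0.07, 0.1368]
tool_rot: [0.079, 0.997, -0.002, -0.002]
ft_force: [0.4, -0.2, -1.4]
grip_width: 0.0137
```

play_rows --moves '[[-0.9,[-0.4,-2,0],[0,0,0]],[-0.9,[0,-1.6,0],[0,0,0]],[-0.9,[0,0,0],[0,0,0]],[-0.9,[0,0,0],[0,0,0]],[-0.9,[0,0,0],[0,0,0]],[-0.9,[0,0,0],[0,0,0]]]'

```text
clock: 18.38
eef_pos: [0.4758, -0.1026, 0.1368]
tool_rot: [0.077, 0.997, -0.001, -0.002]
ft_force: [-0.2, 1.7, 0.0]
grip_width: 0.0134
```

```bash
python3 -c "
from h import *
gs((-.131,.0285,.14),(-.131,.0285,.0695),(-.028,.0285,.0695))"
```

```text
at [ 0.4758 -0.1026  0.1368] yaw 171.14 tilt [-0.0034 -0.0026] w 0.0134
turn [-0.0031 -0.003   0.0011] | shift cm [-0.28  0.08 -0.32]
turn [0. 0. 0.] | shift cm [ 0.   -0.    7.05]
turn [0. 0. 0.] | shift cm [-10.3   0.    0. ]
```

play_rows --moves '[[-0.9,[0,0.08,2.5],[-0.003,-0.003,0]],[-0.9,[0,0,2.5],[0,0,0]],[-0.9,[0,0,1.2],[0,0,0]],[-0.9,[0,0,0.5],[0,0,0]],[-0.9,[0,0,0],[0,0,0]],[-0.9,[0,0,0],[0,0,0]],[-0.9,[0,0,0],[0,0,0]]]'

```text
clock: 18.97
eef_pos: [0.477, -0.1026, 0.071]
tool_rot: [0.078, 0.997, -0.0, 0.001]
ft_force: [0.1, -0.7, -0.9]
grip_width: 0.0136
```

```bash
python3 -c "
from h import *
gs((-.091,.0285,.0695),(-.028,.0285,.0695))
p,d=cam('side');u,v=proj('side',pose()[0]);u,v=int(u),int(v);print(u,v);crop(p,'s7.png',u-60,v-50,u+60,v+50,6)"
```

```text
at [ 0.477  -0.1026  0.071 ] yaw 171.11 tilt [ 0.0023 -0.0009] w 0.0136
turn [-0.0005  0.0024  0.0006] | shift cm [-4.16  0.07  0.15]
turn [0. 0. 0.] | shift cm [-6.3  0.   0. ]
335 205
```

View pics/s7.png

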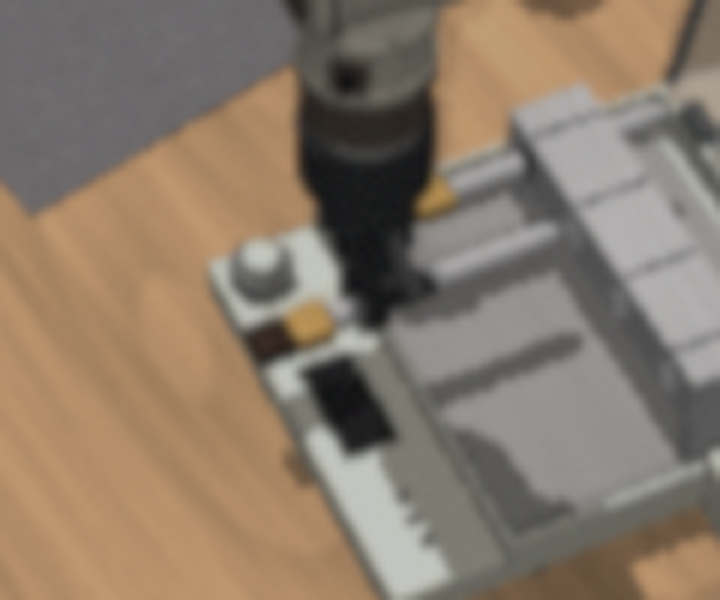

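Held and aligned with bore 3 (tail tip at crop (560,228)); inserting.

play_rows --moves '[[-0.9,[0,0.07,0.1],[0,0.002,0]],[-0.9,[-0.8,0,0],[0,0,0]],[-0.9,[-0.8,0,0],[0,0,0]],[-0.9,[-0.8,0,0],[0,0,0]],[-0.9,[-0.8,0,0],[0,0,0]],[-0.9,[-0.8,0,0],[0,0,0]],[-0.9,[0,0,0],[0,0,0]],[-0.9,[0,0,0],[0,0,0]]]'

```text
clock: 19.68
eef_pos: [0.516, -0.1084, 0.0686]
tool_rot: [0.078, 0.997, -0.0, -0.001]
ft_force: [0.1, -0.1, -0.2]
grip_width: 0.0138
```

```bash
python3 -c "
from h import *
heights([(560,228),(445,270)],275,155)
gs((-.028,.0285,.0695))"
```

```text
84.7 8.8
10.4 10.1
at [ 0.516  -0.1084  0.0686] yaw 171.07 tilt [-0.0021 -0.0002] w 0.0138
turn [-0.0005 -0.002  -0.0002] | shift cm [-6.52  0.04 -0.09]
```

play_rows --moves '[[-0.9,[-0.8,0,0],[0,0,0]],[-0.9,[-0.8,0,0],[0,0,0]],[-0.9,[-0.8,0,0],[0,0,0]],[-0.9,[-0.8,0,0],[0,0,0]],[-0.9,[-0.8,0,0],[0,0,0]],[-0.9,[-0.8,0,0],[0,0,0]],[-0.9,[-0.8,0,0],[0,0,0]],[-0.9,[-0.8,0,0],[0,0,0]],[-0.9,[0,0,0],[0,0,0]],[-0.9,[0,0,0],[0,0,0]],[-0.9,[0,0,0],[0,0,0]]]'

```text
clock: 20.6
eef_pos: [0.5783, -0.1182, 0.0685]
tool_rot: [0.078, 0.997, -0.0, -0.001]
ft_force: [0.0, 0.5, -1.2]
grip_width: 0.0136
```

```bash
python3 -c "
from h import *
gs((-.029,.0285,.0695));print(bot.get_obs()['ft_force'])"
```

```text
at [ 0.5783 -0.1182  0.0685] yaw 171.06 tilt [-0.0027  0.    ] w 0.0136
turn [-0.0004 -0.0027 -0.0002] | shift cm [-0.11  0.04 -0.1 ]
[ 0.00197208  0.49665726 -1.22045218]
```

Good; release and go up, then on to the next brush (ring .508,.320).

play_rows --moves '[[-0.9,[-0.1,0,0],[0,0,0]],[-0.9,[0,0,0],[0,0,0]],[-0.25,[0,0,0],[0,0,0]],[-0.25,[0,0,0],[0,0,0]],[-0.25,[0,0,0],[0,0,0]],[-0.25,[0,0,-1],[0,0,0]],[-0.25,[0,0,-2],[0,0,0]],[-0.25,[0,0,-4],[0,0,0]],[-0.25,[0,0,-4],[0,0,0]],[-0.25,[0,0,-1],[0,0,0]],[-0.25,[0,0,0],[0,0,0]],[-0.25,[0,0,0],[0,0,0]]]'

```text
clock: 21.6
eef_pos: [0.5805, -0.1185, 0.1902]
tool_rot: [0.078, 0.997, -0.0, 0.001]
ft_force: [0.7, 0.6, 0.4]
grip_width: 0.0319
```

```bash
python3 -c "
from h import *
go((.4805,.3149,.188,189.8),(.4805,.3149,.03,189.8))
p,d=cam('side');cv2.imwrite('pics/side8.png',p[:,:,::-1]);u,v=proj('side',[*S(0,.0855),.075]);u,v=int(u),int(v);print(u,v);crop(p,'s8.png',u-130,v-85,u+30,v+35,5)"
```

```text
at [ 0.5805 -0.1185  0.1902] yaw 171.06 tilt [ 0.0011 -0.0008] w 0.0319
turn [-0.0008  0.0011 -0.327 ] | shift cm [ 2.48 44.41  0.22]
turn [0. 0. 0.] | shift cm [ 0.  -0.  15.8]
362 180
```

View pics/s8.png

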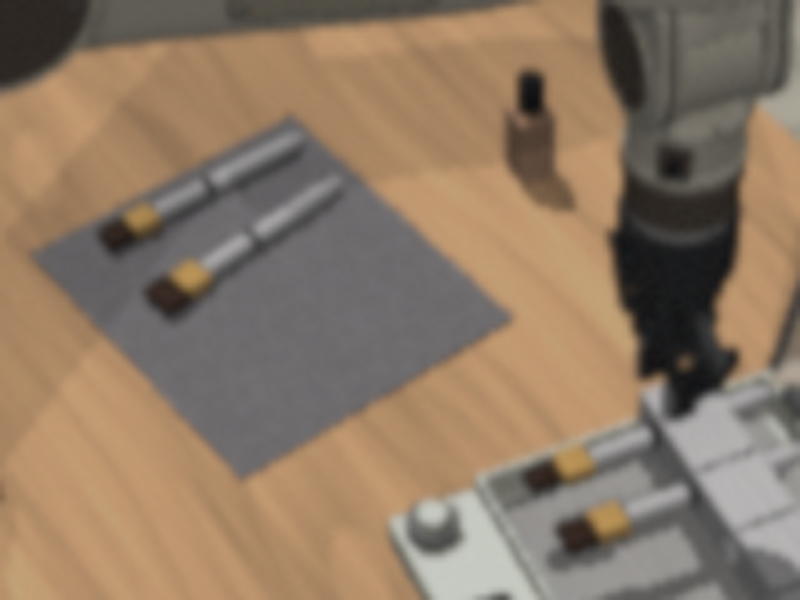

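Brush 2 sits in bore 3 (head end (559,535), junction (627,513)); the remaining two have not moved.

play_rows --moves '[[-0.25,[0,1,0],[0,0,-0.109]],[-0.2,[0.2,3,0],[0,0,-0.109]],[0,[0.2,4,0],[0,0,-0.109]],[0,[0.2,4,0],[0,0,0]],[0,[0.2,4,0],[0,0,0]],[0,[0.2,4,0],[0,0,0]],[0,[0.2,4,0],[0,0,0]],[0,[0.2,4,0],[0,0,0]],[0,[0.2,4,0],[0,0,0]],[0,[0.2,4,0],[0,0,0]],[0,[0.3,4,0],[0,0,0]],[0,[0.3,2.5,0],[0,0,0]]]'

```text
clock: 22.65
eef_pos: [0.4955, 0.3008, 0.1863]
tool_rot: [-0.087, 0.996, -0.0, -0.003]
ft_force: [0.9, -0.7, 0.0]
grip_width: 0.0429
```

play_rows --moves '[[0,[0,1.4,3],[0,0,0]],[0,[0,0,4],[0,0,0]],[0,[0,0,4],[0,0,0]],[0,[0,0,3],[0,0,0]],[0,[0,0,1],[0,0,0]],[0,[0,0,0],[0,0,0]],[0,[0,0,0],[0,0,0]],[0,[0,0,0],[0,0,0]]]'

```text
clock: 23.32
eef_pos: [0.4968, 0.3124, 0.0406]
tool_rot: [-0.085, 0.996, 0.001, 0.001]
ft_force: [-0.3, -0.2, 0.8]
grip_width: 0.0425
```

```bash
python3 -c "
from h import *
insx([(559,535),(627,513)],232,95,5,.0285)
go((.4805,.3149,.03,189.8),(.4805,.3149,.005,189.8))"
```

```text
x -103.0 z 78.1
x -50.6 z 73.9
at [0.4968 0.3124 0.0406] yaw -170.22 tilt [0.001  0.0015] w 0.0425
turn [ 0.0013  0.0012 -0.0003] | shift cm [1.56 0.53 1.06]
turn [0. 0. 0.] | shift cm [ 0.  -0.   2.5]
```

play_rows --moves '[[0,[1,0.3,0],[0,0,0]],[0,[0.56,0.23,1],[0,0,0]],[0,[0,0,0.5],[0,0,0]],[0,[0,0,0],[0,0,0]],[0,[0,0,0],[0,0,0]],[0,[0,0,0],[0,0,0]]]'

```text
clock: 23.82
eef_pos: [0.4797, 0.3146, 0.0248]
tool_rot: [-0.085, 0.996, 0.0, -0.0]
ft_force: [-0.0, -0.6, 0.3]
grip_width: 0.0427
```

```bash
python3 -c "
from h import *
go((.4805,.3149,.005,189.8))"
```

```text
at [0.4797 0.3146 0.0248] yaw -170.21 tilt [-0.0004  0.0007] w 0.0427
turn [ 0.0007 -0.0002 -0.0001] | shift cm [-0.09  0.02  1.98]
```

play_rows --moves '[[0,[-0.09,0,1],[0,0,0]],[0,[0,0,0.7],[0,0,0]],[0,[0,0,0.25],[0,0,0]],[-0.9,[0,0,0],[0,0,0]],[-0.9,[0,0,0],[0,0,0]],[-0.9,[0,0,0],[0,0,0]],[-0.9,[0,0,0],[0,0,0]],[-0.9,[0,0,0],[0,0,0]],[-0.9,[0,0,-0.5],[0,0,0]],[-0.9,[0,0,-1.5],[0,0,0]],[-0.9,[0,0,-2.5],[0,0,0]],[-0.9,[0,0,0],[0,0,0]]]'

```text
clock: 24.82
eef_pos: [0.4827, 0.3162, 0.0541]
tool_rot: [-0.085, 0.996, 0.002, 0.003]
ft_force: [0.4, 1.2, 0.5]
grip_width: 0.0137
```

```bash
python3 -c "
from h import *
gs((-.131,-.0285,.15),(-.131,-.0285,.0695),(-.028,-.0285,.0695))"
```

```text
at [0.4827 0.3162 0.0541] yaw -170.2 tilt [0.0048 0.0041] w 0.0137
turn [0.0041 0.0048 0.3268] | shift cm [ -6.09 -47.09  -9.59]
turn [0. 0. 0.] | shift cm [ 0.   -0.    8.05]
turn [0. 0. 0.] | shift cm [-10.3   0.    0. ]
```

play_rows --moves '[[-0.9,[0,0,-3.5],[0,0,0]],[-0.9,[0,0,-3.5],[0.002,0,0.109]],[-0.9,[0,0,-2.6],[0.002,0,0.109]],[-0.9,[0,0,0],[0,0,0.109]],[-0.9,[-0.4,-3,0],[0,0,0]],[-0.9,[-0.5,-4,0],[0,0,0]],[-0.9,[-0.5,-4,0],[0,0,0]],[-0.9,[-0.5,-4,0],[0,0,0]],[-0.9,[-0.5,-4,0],[0,0,0]],[-0.9,[-0.5,-4,0],[0,0,0]],[-0.9,[-0.5,-4,0],[0,0,0]],[-0.9,[-0.5,-4,0],[0,0,0]]]'

```text
clock: 25.82
eef_pos: [0.4701, 0.0004, 0.147]
tool_rot: [0.078, 0.997, -0.002, -0.0]
ft_force: [0.2, 0.9, -2.0]
grip_width: 0.0137
```

play_rows --moves '[[-0.9,[-0.5,-4,0],[0,0,0]],[-0.9,[-0.5,-4,0],[0,0,0]],[-0.9,[-0.5,-4,0],[0,0,0]],[-0.9,[-0.4,-3,0],[0,0,0]],[-0.9,[-0.3,-1.1,0],[0,0,0]],[-0.9,[0,0,0],[0,0,0]],[-0.9,[0,0,0],[0,0,0]],[-0.9,[0,0,0],[0,0,0]],[-0.9,[0,0,0],[0,0,0]]]'

```text
clock: 26.57
eef_pos: [0.4672, -0.1588, 0.1473]
tool_rot: [0.077, 0.997, -0.002, -0.001]
ft_force: [0.3, -0.1, 0.0]
grip_width: 0.0136
```

```bash
python3 -c "
from h import *
gs((-.131,-.0285,.15),(-.131,-.0285,.0695),(-.028,-.0285,.0695))"
```

```text
at [ 0.4672 -0.1588  0.1473] yaw 171.19 tilt [-0.0019 -0.0036] w 0.0136
turn [-0.0039 -0.0013  0.002 ] | shift cm [-0.25  0.08 -0.27]
turn [0. 0. 0.] | shift cm [ 0.   -0.    8.05]
turn [0. 0. 0.] | shift cm [-10.3   0.    0. ]
```

play_rows --moves '[[-0.9,[0,0.08,3],[-0.004,-0.001,0.002]],[-0.9,[0,0,2.8],[0,0,0]],[-0.9,[0,0,1.4],[0,0,0]],[-0.9,[0,0,0.5],[0,0,0]],[-0.9,[0,0,0],[0,0,0]],[-0.9,[0,0,0],[0,0,0]],[-0.9,[0,0,0],[0,0,0]]]'

```text
clock: 27.15
eef_pos: [0.4686, -0.1596, 0.0717]
tool_rot: [0.078, 0.997, -0.001, 0.001]
ft_force: [-0.1, -0.1, -0.6]
grip_width: 0.0134
```

```bash
python3 -c "
from h import *
gs((-.091,-.0285,.0695),(-.028,-.0285,.0695))
p,d=cam('side');u,v=proj('side',pose()[0]);u,v=int(u),int(v);print(u,v);crop(p,'s9.png',u-60,v-50,u+60,v+50,6)"
```

```text
at [ 0.4686 -0.1596  0.0717] yaw 171.0 tilt [ 0.0026 -0.0012] w 0.0134
turn [-0.0008  0.0027 -0.0013] | shift cm [-4.1   0.13  0.22]
turn [0. 0. 0.] | shift cm [-6.3  0.   0. ]
343 218
```

View pics/s9.png

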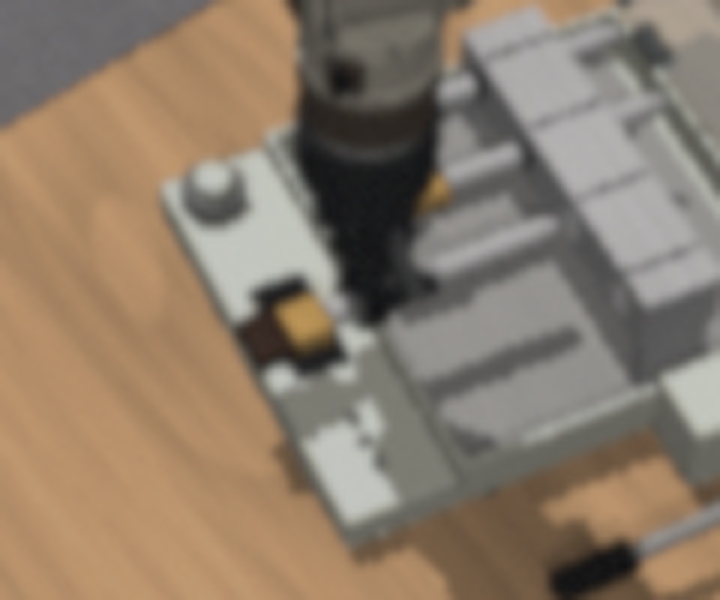

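Held and aligned with bore 2 (tip ~(558,225)); inserting.

play_rows --moves '[[-0.9,[0,0.1,0.2],[0,0.002,0]],[-0.9,[-0.8,0,0],[0,0,0]],[-0.9,[-0.8,0,0],[0,0,0]],[-0.9,[-0.8,0,0],[0,0,0]],[-0.9,[-0.8,0,0],[0,0,0]],[-0.9,[-0.8,0,0],[0,0,0]],[-0.9,[0,0,0],[0,0,0]],[-0.9,[0,0,0],[0,0,0]]]'

```text
clock: 27.87
eef_pos: [0.5075, -0.1651, 0.068]
tool_rot: [0.079, 0.997, -0.0, -0.001]
ft_force: [-0.2, 0.4, -0.6]
grip_width: 0.0136
```

```bash
python3 -c "
from h import *
heights([(558,225),(445,270)],283,168)
gs((-.028,-.0285,.0695))"
```

```text
83.5 6.8
11.7 5.3
at [ 0.5075 -0.1651  0.068 ] yaw 170.96 tilt [-0.0022 -0.    ] w 0.0136
turn [-0.0004 -0.0021 -0.0021] | shift cm [-6.48  0.07 -0.15]
```

play_rows --moves '[[-0.9,[-0.8,0.05,-0.1],[0,0,0]],[-0.9,[-0.8,0,0],[0,0,0]],[-0.9,[-0.8,0,0],[0,0,0]],[-0.9,[-0.8,0,0],[0,0,0]],[-0.9,[-0.8,0,0],[0,0,0]],[-0.9,[-0.8,0,0],[0,0,0]],[-0.9,[-0.8,0,0],[0,0,0]],[-0.9,[-0.85,0,0],[0,0,0]],[-0.9,[0,0,0],[0,0,0]],[-0.9,[0,0,0],[0,0,0]],[-0.9,[0,0,0],[0,0,0]]]'

```text
clock: 28.78
eef_pos: [0.5703, -0.1745, 0.0688]
tool_rot: [0.079, 0.997, -0.0, -0.001]
ft_force: [0.4, -0.7, -1.1]
grip_width: 0.0133
```

```bash
python3 -c "
from h import *
gs((-.028,-.0285,.0695))"
```

```text
at [ 0.5703 -0.1745  0.0688] yaw 170.95 tilt [-0.003   0.0002] w 0.0133
turn [-0.0003 -0.0029 -0.0022] | shift cm [-0.12  0.02 -0.07]
```

Release, rise; last brush (ring .508,.391, yaw 4.3).

play_rows --moves '[[-0.9,[-0.12,0,0],[0,0,0]],[-0.9,[0,0,0],[0,0,0]],[-0.25,[0,0,0],[0,0,0]],[-0.25,[0,0,0],[0,0,0]],[-0.25,[0,0,0],[0,0,0]],[-0.25,[0,0,-1],[0,0,0]],[-0.25,[0,0,-2],[0,0,0]],[-0.25,[0,0,-4],[0,0,0]],[-0.25,[0,0,-4],[0,0,0]],[-0.25,[0,0,-1],[0,0,0]],[-0.25,[0,0,0],[0,0,0]],[-0.25,[0,0,0],[0,0,0]]]'

```text
clock: 29.78
eef_pos: [0.5728, -0.175, 0.1906]
tool_rot: [0.079, 0.997, -0.0, 0.001]
ft_force: [0.2, 0.5, -0.6]
grip_width: 0.0322
```

```bash
python3 -c "
from h import *
go((.480,.3887,.188,184.3),(.480,.3887,.03,184.3))
p,d=cam('side');cv2.imwrite('pics/side10.png',p[:,:,::-1]);u,v=proj('side',[*S(0,.0855),.075]);u,v=int(u),int(v);print(u,v);crop(p,'s10.png',u-130,v-75,u+30,v+45,5)"
```

```text
at [ 0.5728 -0.175   0.1906] yaw 170.95 tilt [ 0.001  -0.0009] w 0.0322
turn [-0.0009  0.001  -0.233 ] | shift cm [ 5.03 56.9   0.26]
turn [0. 0. 0.] | shift cm [ 0.  -0.  15.8]
362 180
```

View pics/s10.png

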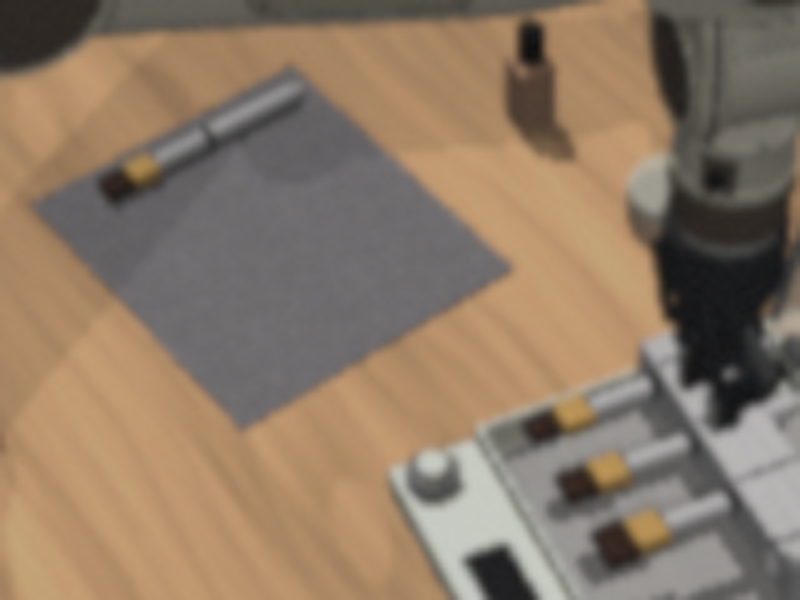

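Three brushes are in (bore 2: head end ~(597,550), junction (668,522)). The last one is still on the mat at (208,134), unmoved.

play_rows --moves '[[-0.25,[0,1,0],[0,0,-0.078]],[-0.2,[0.3,3,0],[0,0,-0.078]],[0,[0.3,4,0],[0,0,-0.077]],[0,[0.35,4,0],[0,0,0]],[0,[0.35,4,0],[0,0,0]],[0,[0.35,4,0],[0,0,0]],[0,[0.35,4,0],[0,0,0]],[0,[0.35,4,0],[0,0,0]],[0,[0.35,4,0],[0,0,0]],[0,[0.35,4,0],[0,0,0]],[0,[0.35,4,0],[0,0,0]],[0,[0.35,4,0],[0,0,0]]]'

```text
clock: 30.83
eef_pos: [0.5099, 0.263, 0.1869]
tool_rot: [-0.038, 0.999, -0.001, -0.003]
ft_force: [0.9, -0.6, 0.4]
grip_width: 0.0427
```

play_rows --moves '[[0,[0.35,4,0],[0,0,0]],[0,[0.35,4,0],[0,0,0]],[0,[0.3,3,0],[0,0,0]],[0,[0.3,1.9,2],[0,0,0]],[0,[0,0,4],[0,0,0]],[0,[0,0,4],[0,0,0]],[0,[0,0,3],[0,0,0]],[0,[0,0,1.5],[0,0,0]],[0,[0,0,0],[0,0,0]],[0,[0,0,0],[0,0,0]],[0,[0,0,0],[0,0,0]]]'

```text
clock: 31.75
eef_pos: [0.4893, 0.3897, 0.0446]
tool_rot: [-0.037, 0.999, 0.0, -0.001]
ft_force: [0.1, 0.1, 1.0]
grip_width: 0.0427
```

```bash
python3 -c "
from h import *
insx([(597,550),(668,523)],232,105,5,-.0285)
go((.480,.3887,.03,184.3),(.480,.3887,.005,184.3))"
```

```text
x -102.4 z 73.4
x -48.6 z 72.9
at [0.4893 0.3897 0.0446] yaw -175.71 tilt [-0.0016  0.0002] w 0.0427
turn [ 0.0003 -0.0016 -0.0002] | shift cm [ 0.93 -0.03  1.46]
turn [0. 0. 0.] | shift cm [ 0.  -0.   2.5]
```

play_rows --moves '[[0,[0.5,0,0.5],[0,0,0]],[0,[0.43,-0.03,1],[0,0,0]],[0,[0,0,0.5],[0,0,0]],[0,[0,0,0],[0,0,0]],[0,[0,0,0],[0,0,0]],[0,[0,0,0],[0,0,0]]]'

```text
clock: 32.25
eef_pos: [0.4803, 0.3889, 0.0252]
tool_rot: [-0.037, 0.999, 0.001, -0.0]
ft_force: [0.2, -0.3, 0.7]
grip_width: 0.0425
```

```bash
python3 -c "
from h import *
go((.480,.3887,.005,184.3))"
```

```text
at [0.4803 0.3889 0.0252] yaw -175.71 tilt [-0.0006  0.001 ] w 0.0425
turn [ 0.001  -0.0005 -0.0001] | shift cm [ 0.03 -0.02  2.02]
```

play_rows --moves '[[0,[0,0,1],[0,0,0]],[0,[0,0,0.7],[0,0,0]],[0,[0,0,0.28],[0,0,0]],[-0.9,[0,0,0],[0,0,0]],[-0.9,[0,0,0],[0,0,0]],[-0.9,[0,0,0],[0,0,0]],[-0.9,[0,0,0],[0,0,0]],[-0.9,[0,0,0],[0,0,0]],[-0.9,[0,0,-0.5],[0,0,0]],[-0.9,[0,0,-1.5],[0,0,0]],[-0.9,[0,0,-2.5],[0,0,0]],[-0.9,[0,0,0],[0,0,0]]]'

```text
clock: 33.25
eef_pos: [0.4823, 0.3907, 0.0546]
tool_rot: [-0.037, 0.999, 0.003, 0.002]
ft_force: [1.1, 0.2, 0.2]
grip_width: 0.0134
```

```bash
python3 -c "
from h import *
gs((-.131,-.0855,.15),(-.131,-.0855,.0695),(-.028,-.0855,.0695))"
```

```text
at [0.4823 0.3907 0.0546] yaw -175.7 tilt [0.0046 0.0052] w 0.0134
turn [0.0054 0.0044 0.2308] | shift cm [ -7.28 -60.14  -9.54]
turn [0. 0. 0.] | shift cm [ 0.   -0.    8.05]
turn [0. 0. 0.] | shift cm [-10.3   0.    0. ]
```

play_rows --moves '[[-0.9,[0,0,-3.5],[0,0,0]],[-0.9,[0,0,-3.5],[0.002,0,0.115]],[-0.9,[0,0,-2.6],[0.002,0,0.115]],[-0.9,[-0.4,-3,0],[0,0,0]],[-0.9,[-0.45,-4,0],[0,0,0]],[-0.9,[-0.45,-4,0],[0,0,0]],[-0.9,[-0.45,-4,0],[0,0,0]],[-0.9,[-0.45,-4,0],[0,0,0]],[-0.9,[-0.45,-4,0],[0,0,0]],[-0.9,[-0.45,-4,0],[0,0,0]],[-0.9,[-0.45,-4,0],[0,0,0]],[-0.9,[-0.45,-4,0],[0,0,0]]]'

```text
clock: 34.25
eef_pos: [0.465, 0.0348, 0.1474]
tool_rot: [0.077, 0.997, -0.002, -0.0]
ft_force: [0.1, -0.2, -0.8]
grip_width: 0.0138
```

play_rows --moves '[[-0.9,[-0.45,-4,0],[0,0,0]],[-0.9,[-0.45,-4,0],[0,0,0]],[-0.9,[-0.45,-4,0],[0,0,0]],[-0.9,[-0.45,-4,0],[0,0,0]],[-0.9,[-0.45,-4,0],[0,0,0]],[-0.9,[-0.45,-3.5,0],[0,0,0]],[-0.9,[-0.3,-1.5,0],[0,0,0]],[-0.9,[0,0,0],[0,0,0]],[-0.9,[0,0,0],[0,0,0]],[-0.9,[0,0,0],[0,0,0]],[-0.9,[0,0,0],[0,0,0]]]'

```text
clock: 35.17
eef_pos: [0.4564, -0.2138, 0.148]
tool_rot: [0.077, 0.997, -0.002, -0.001]
ft_force: [0.1, 0.6, -0.9]
grip_width: 0.0135
```

```bash
python3 -c "
from h import *
gs((-.131,-.0855,.15),(-.131,-.0855,.0695),(-.028,-.0855,.0695))"
```

```text
at [ 0.4564 -0.2138  0.148 ] yaw 171.22 tilt [-0.0022 -0.0036] w 0.0135
turn [-0.0039 -0.0017  0.0025] | shift cm [-0.47 -0.02 -0.2 ]
turn [0. 0. 0.] | shift cm [ 0.   -0.    8.05]
turn [0. 0. 0.] | shift cm [-10.3   0.    0. ]
```

play_rows --moves '[[-0.9,[0,0.04,3],[-0.004,-0.002,0.002]],[-0.9,[0,0,2.8],[0,0,0]],[-0.9,[0,0,1.5],[0,0,0]],[-0.9,[0,0,0.5],[0,0,0]],[-0.9,[0,0,0],[0,0,0]],[-0.9,[0,0,0],[0,0,0]],[-0.9,[0,0,0],[0,0,0]]]'

```text
clock: 35.75
eef_pos: [0.4577, -0.2148, 0.0714]
tool_rot: [0.078, 0.997, -0.001, 0.002]
ft_force: [0.2, -0.2, 0.5]
grip_width: 0.0135
```

```bash
python3 -c "
from h import *
gs((-.091,-.0855,.0695),(-.028,-.0855,.0695))"
```

```text
at [ 0.4577 -0.2148  0.0714] yaw 171.06 tilt [ 0.003  -0.0015] w 0.0135
turn [-0.0011  0.0032 -0.0003] | shift cm [-4.32  0.06  0.19]
turn [0. 0. 0.] | shift cm [-6.3  0.   0. ]
```

play_rows --moves '[[-0.9,[0,0.05,0.1],[0,0.003,0]],[-0.9,[-0.8,0,0],[0,0,0]],[-0.9,[-0.8,0,0],[0,0,0]],[-0.9,[-0.8,0,0],[0,0,0]],[-0.9,[-0.8,0,0],[0,0,0]],[-0.9,[-0.8,0,0],[0,0,0]],[-0.9,[0,0,0],[0,0,0]],[-0.9,[0,0,0],[0,0,0]]]'

```text
clock: 36.42
eef_pos: [0.4965, -0.2206, 0.0686]
tool_rot: [0.078, 0.997, -0.0, -0.001]
ft_force: [0.7, 0.2, -1.0]
grip_width: 0.0135
```

```bash
python3 -c "
from h import *
gs((-.028,-.0855,.0695))"
```

```text
at [ 0.4965 -0.2206  0.0686] yaw 171.03 tilt [-0.0028  0.0002] w 0.0135
turn [-0.0003 -0.0028 -0.0008] | shift cm [-6.7   0.02 -0.09]
```

play_rows --moves '[[-0.9,[-0.8,0.03,0],[0,0,0]],[-0.9,[-0.8,0,0],[0,0,0]],[-0.9,[-0.8,0,0],[0,0,0]],[-0.9,[-0.8,0,0],[0,0,0]],[-0.9,[-0.8,0,0],[0,0,0]],[-0.9,[-0.8,0,0],[0,0,0]],[-0.9,[-0.8,0,0],[0,0,0]],[-0.9,[-0.8,0,0],[0,0,0]],[-0.9,[-0.3,0,0],[0,0,0]],[-0.9,[0,0,0],[0,0,0]],[-0.9,[0,0,0],[0,0,0]],[-0.9,[0,0,0],[0,0,0]]]'

```text
clock: 37.42
eef_pos: [0.5618, -0.2306, 0.0686]
tool_rot: [0.078, 0.997, 0.0, -0.002]
ft_force: [0.0, 0.1, 0.0]
grip_width: 0.0137
```

```bash
python3 -c "
from h import *
gs((-.028,-.0855,.0695));gs((-.2,-.213,.2))"
```

```text
at [ 0.5618 -0.2306  0.0686] yaw 171.0 tilt [-0.0032  0.0004] w 0.0137
turn [-0.0001 -0.0032 -0.0013] | shift cm [-0.1  -0.   -0.09]
at [ 0.5618 -0.2306  0.0686] yaw 171.0 tilt [-0.0032  0.0004] w 0.0137
turn [-0.0001 -0.0032 -0.0013] | shift cm [ 17.1  -12.75 -13.14]
```

play_rows --moves '[[-0.9,[-0.1,0,0],[0,0,0]],[-0.9,[0,0,0],[0,0,0]],[-0.25,[0,0,0],[0,0,0]],[-0.25,[0,0,0],[0,0,0]],[-0.25,[0,0,0],[0,0,0]],[-0.25,[0,0,-1],[0,0,0]],[-0.25,[0,0,-2],[0,0,0]],[-0.25,[0,0,-4],[0,0,0]],[-0.25,[0,0,-4],[0,0,0]],[-0.25,[0,0,-1],[0,0,0]],[-0.25,[0,-2,0],[0,0,0]],[-0.25,[2,-3,0],[0,0,0]]]'

```text
clock: 38.42
eef_pos: [0.5401, -0.2764, 0.1916]
tool_rot: [0.076, 0.997, -0.001, 0.003]
ft_force: [0.2, -1.1, -0.9]
grip_width: 0.0319
```

play_rows --moves '[[-0.1,[3,-2.8,0],[0,0,0]],[-0.1,[3,-2.8,0],[0,0,0]],[-0.1,[3,-2.8,0],[0,0,0]],[-0.1,[3,-2.8,0],[0,0,0]],[-0.1,[3,-2.8,0],[0,0,0]],[-0.1,[0,0,0],[0,0,0]],[-0.1,[0,0,0],[0,0,0]],[-0.1,[0,0,0],[0,0,0]]]'

```text
clock: 39.08
eef_pos: [0.3661, -0.3923, 0.19]
tool_rot: [0.079, 0.997, -0.0, -0.001]
ft_force: [0.4, 0.3, 0.1]
grip_width: 0.0383
```

```bash
python3 -c "
from h import *
gs((-.085,-.213,.1),(-.085,-.213,.017))
p,d=cam('side');p2,d=cam('top');cv2.imwrite('pics/side11.png',p[:,:,::-1]);cv2.imwrite('pics/top11.png',p2[:,:,::-1])
a=cv2.resize(p[120:270,290:450,::-1],None,fx=2.5,fy=2.5,interpolation=cv2.INTER_CUBIC);b=cv2.resize(p2[100:250,280:440,::-1],None,fx=2.5,fy=2.5,interpolation=cv2.INTER_CUBIC)
cv2.imwrite('pics/both11.png',np.hstack([a,b]))"
```

```text
at [ 0.3661 -0.3923  0.19  ] yaw 170.95 tilt [-0.0011 -0.0006] w 0.0383
turn [-0.0008 -0.001  -0.0022] | shift cm [-11.22   6.26   9.  ]
turn [0. 0. 0.] | shift cm [ 0.  -0.   8.3]
```

View pics/both11.png

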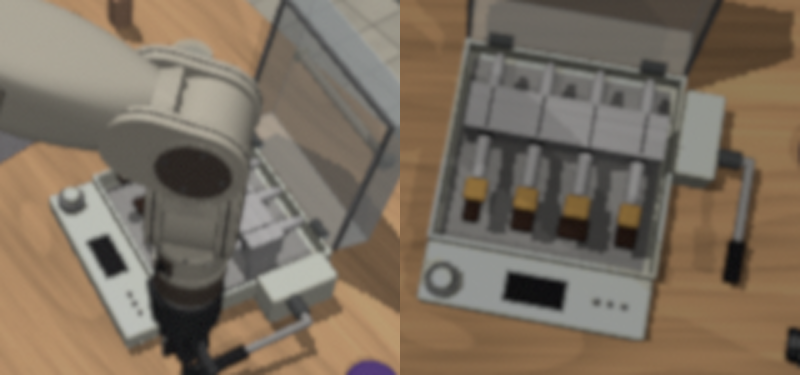

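All four brushes are seated, tails protruding behind the bar. I'll measure their depths via the ferrules in the top image.

```bash
python3 -c "
from h import *
p=cv2.imread('pics/top11.png');h=cv2.cvtColor(p,cv2.COLOR_BGR2HSV).astype(np.float32)
g=p[...,0].astype(np.float32)
xs=np.arange(-.125,-.0,.0005)
for i,y in enumerate((-.0855,-.0285,.0285,.0855)):
    pr=[];pv=[]
    for dy in(-.004,-.002,0,.002,.004):
        q=np.array([proj('top',[*S(x,y+dy),.082]) for x in xs],np.float32)
        pr.append(cv2.remap(h[...,1].copy(),q[:,:1],q[:,1:],cv2.INTER_LINEAR)[:,0]);pv.append(cv2.remap(h[...,2].copy(),q[:,:1],q[:,1:],cv2.INTER_LINEAR)[:,0])
    sa=np.mean(pr,0);v=np.mean(pv,0)
    k=(xs<-.03)&(xs>-.065);e=xs[k][np.argmin(np.gradient(cv2.GaussianBlur(sa[:,None],(1,9),2)[:,0])[k])]
    k2=(xs<-.06)&(xs>-.09);e2=xs[k2][np.argmax(np.gradient(cv2.GaussianBlur(v[:,None],(1,9),2)[:,0])[k2])]
    k3=xs<-.088;e3=xs[k3][np.argmin(np.gradient(cv2.GaussianBlur(v[:,None],(1,9),2)[:,0])[k3])]
    print('bore',i+1,'ferrule start %.1f  ferrule/head %.1f  head end %.1f'%(e*1e3,e2*1e3,e3*1e3))"
```

```text
bore 1 ferrule start -51.0  ferrule/head -76.0  head end -101.5
bore 2 ferrule start -51.0  ferrule/head -76.5  head end -102.0
bore 3 ferrule start -52.0  ferrule/head -77.5  head end -102.5
bore 4 ferrule start -51.5  ferrule/head -76.5  head end -102.0
```

Rings are within ~1–2 mm of the mouths. Now the lever.

play_rows --moves '[[0,[-3,1.6,0],[0,0,0]],[0,[-3,1.6,0],[0,0,0]],[0,[-3,1.6,0],[0,0,0]],[0,[-2.2,1.46,1],[0,0,0]],[0,[0,0,3],[0,0,0]],[0,[0,0,3],[0,0,0]],[0,[0,0,2],[0,0,0]],[0,[0,0,0],[0,0,0]],[0,[0,0,0],[0,0,0]],[0,[0,0,0],[0,0,0]]]'

```text
clock: 40.02
eef_pos: [0.4876, -0.3475, 0.1002]
tool_rot: [0.078, 0.997, -0.001, -0.0]
ft_force: [0.5, -0.2, -0.6]
grip_width: 0.0429
```

```bash
python3 -c "
from h import *
gs((-.085,-.213,.018))"
```

```text
at [ 0.4876 -0.3475  0.1002] yaw 171.1 tilt [-0.0007 -0.0011] w 0.0429
turn [-0.0012 -0.0005  0.0004] | shift cm [ 0.09 -0.05  8.22]
```

play_rows --moves '[[0,[0.09,-0.1,3],[0,0,0]],[0,[0,0,3],[0,0,0]],[0,[0,0,1.5],[0,0,0]],[0,[0,0,0.7],[0,0,0]],[0,[0,0,0],[0,0,0]],[-0.9,[0,0,0],[0,0,0]],[-0.9,[0,0,0],[0,0,0]],[-0.9,[0,0,0],[0,0,0]],[-0.9,[0,0,0],[0,0,0]],[-0.9,[0,0,0],[0,0,0]]]'

```text
clock: 40.85
eef_pos: [0.4866, -0.3492, 0.0194]
tool_rot: [0.078, 0.997, -0.001, 0.001]
ft_force: [0.4, 1.8, 6.8]
grip_width: 0.0191
```

play_rows --moves '[[-0.9,[0,0,-0.5],[0,0,0]],[-0.9,[0,0,-0.5],[0,0,0]],[-0.9,[0,0,-0.5],[0,0,0]],[-0.9,[-0.05,0,-0.6],[0,0,0]],[-0.9,[-0.07,0,-0.55],[0,0,0]],[-0.9,[-0.1,0,-0.55],[0,0,0]],[-0.9,[-0.13,0,-0.55],[0,0,0]],[-0.9,[-0.16,0,-0.55],[0,0,0]],[-0.9,[-0.18,0,-0.55],[0,0,0]]]'

```text
clock: 41.6
eef_pos: [0.4919, -0.3499, 0.0647]
tool_rot: [0.078, 0.997, -0.0, -0.002]
ft_force: [5.4, -1.8, -8.7]
grip_width: 0.019
```

play_rows --moves '[[-0.9,[-0.22,0,-0.53],[0,0,0]],[-0.9,[-0.23,0,-0.53],[0,0,0]],[-0.9,[-0.27,0,-0.5],[0,0,0]],[-0.9,[-0.28,0,-0.5],[0,0,0]],[-0.9,[-0.2,0,-0.35],[0,0,0]],[-0.9,[-0.1,0,-0.15],[0,0,0]],[-0.9,[0,0,0],[0,0,0]],[-0.9,[0,0,0],[0,0,0]]]'

```text
clock: 42.27
eef_pos: [0.5057, -0.3521, 0.0922]
tool_rot: [0.078, 0.997, -0.001, 0.0]
ft_force: [3.3, -2.1, -0.4]
grip_width: 0.019
```

```bash
python3 -c "
from h import *
gs((-.065,-.213,.092));print(bot.get_obs()['ft_force'])
p,d=cam('top');cv2.imwrite('pics/top12.png',p[:,:,::-1]);p,d=cam('side');crop(p,'s12.png',290,100,450,270,3.5)"
```

```text
at [ 0.5057 -0.3521  0.0922] yaw 171.02 tilt [ 0.     -0.0015] w 0.019
turn [-0.0014  0.0003 -0.0009] | shift cm [-0.05  0.13  0.02]
[ 3.27964306 -2.09568867 -0.37329029]
```

play_rows --moves '[[-0.9,[-0.1,0,-0.3],[0,0,0]],[-0.9,[0,0,0],[0,0,0]],[-0.9,[0,0,0],[0,0,0]],[0,[0,0,0],[0,0,0]],[0,[0,0,0],[0,0,0]],[0,[0,0,0],[0,0,0]],[0,[0,0,0],[0,0,0]],[0,[0,0,-2],[0,0,0]],[0,[0,0,-3],[0,0,0]],[0,[0,0,-4],[0,0,0]],[0,[1,0,-2],[0,0,0]],[0,[0,0,0],[0,0,0]]]'

```text
clock: 43.37
eef_pos: [0.4974, -0.3517, 0.2107]
tool_rot: [0.079, 0.997, -0.003, 0.003]
ft_force: [-0.4, -0.9, -0.3]
grip_width: 0.0427
```

```bash
python3 -c "
from h import *
gs((-.164,.104,.2),(-.164,.104,.07))
p2,d=cam('top');p,d=cam('side')
a=cv2.resize(p[120:270,290:450,::-1],None,fx=2.5,fy=2.5,interpolation=cv2.INTER_CUBIC);b=cv2.resize(p2[100:250,280:440,::-1],None,fx=2.5,fy=2.5,interpolation=cv2.INTER_CUBIC)
cv2.imwrite('pics/both13.png',np.hstack([a,b]))"
```

```text
at [ 0.4974 -0.3517  0.2107] yaw 170.98 tilt [ 0.0055 -0.0058] w 0.0427
turn [-0.0049  0.0063 -0.0016] | shift cm [ 9.02 31.91  1.07]
turn [0. 0. 0.] | shift cm [ 0. -0. 13.]
```

View pics/both13.png

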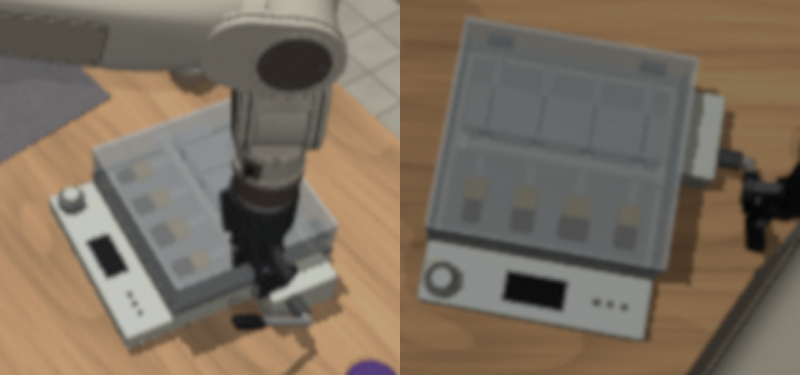

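Lid is shut: its corners match the first picture to under half a pixel. On to the button.

play_rows --moves '[[-1,[2,1,0],[0,0,0]],[-1,[3,2.5,0],[0,0,0]],[-1,[2,3.5,0],[0,0,0]],[-1,[1,4,0],[0,0,0]],[-1,[1,4,0],[0,0,0]],[-1,[0,4,0],[0,0,0]],[-1,[0,4,0],[0,0,0]],[-1,[0,4,0],[0,0,0]],[-1,[0,3,0],[0,0,0]],[-1,[0,1.9,0],[0,0,0]],[-1,[0,0,0],[0,0,0]],[-1,[0,0,0],[0,0,0]]]'

```text
clock: 44.47
eef_pos: [0.456, -0.0202, 0.2026]
tool_rot: [0.077, 0.997, -0.0, -0.003]
ft_force: [0.4, 0.0, 1.1]
grip_width: 0.0
```

play_rows --moves '[[-1,[0,0,3],[0,0,0]],[-1,[0,0,4],[0,0,0]],[-1,[0,0,4],[0,0,0]],[-1,[0,0,2.5],[0,0,0]],[-1,[0,0,0],[0,0,0]],[-1,[0,0,0],[0,0,0]],[-1,[0,0,0],[0,0,0]]]'

```text
clock: 45.05
eef_pos: [0.4576, -0.0219, 0.0701]
tool_rot: [0.079, 0.997, -0.0, -0.001]
ft_force: [-0.1, 0.1, 0.7]
grip_width: -0.0001
```

```bash
python3 -c "
from h import *
gs((-.164,.104,.048),(-.164,.104,.04))"
```

```text
at [ 0.4576 -0.0219  0.0701] yaw 170.92 tilt [-0.0011 -0.0001] w -0.0001
turn [-0.0003 -0.0011 -0.0026] | shift cm [-0.03 -0.05  2.21]
turn [0. 0. 0.] | shift cm [ 0.  -0.   0.8]
```

play_rows --moves '[[-1,[0,0,1],[0,0,0]],[-1,[0,0,0.8],[0,0,0]],[-1,[0,0,0.5],[0,0,0]],[-1,[0,0,0.3],[0,0,0]],[-1,[0,0,0.2],[0,0,0]],[-1,[0,0,0.15],[0,0,0]],[-1,[0,0,0],[0,0,0]],[-1,[0,0,0],[0,0,0]],[-1,[0,0,0],[0,0,0]]]'

```text
clock: 45.8
eef_pos: [0.4589, -0.0215, 0.0454]
tool_rot: [0.078, 0.997, -0.0, 0.002]
ft_force: [-11.8, -1.9, 40.3]
grip_width: 0.0001
```

Force rose to 40 N at 2.6 mm: the fingertip footprint may be hitting the collar. Back off and look.

play_rows --moves '[[-1,[0,0,-1],[0,0,0]],[-1,[0,0,-2],[0,0,0]],[-1,[0,0,-3],[0,0,0]],[-1,[0,-4,-3],[0,0,0]],[-1,[0,-4,0],[0,0,0]],[-1,[0,-4,0],[0,0,0]],[-1,[0,0,0],[0,0,0]],[-1,[0,0,0],[0,0,0]]]'

```text
clock: 46.47
eef_pos: [0.4389, -0.1349, 0.1253]
tool_rot: [0.081, 0.997, -0.0, -0.001]
ft_force: [0.0, -0.0, 0.2]
grip_width: -0.0001
```

```bash
python3 -c "
from h import *
print(bot.get_obs()['ft_force'])
T=info('top')['world_from_camera'];
p2,d=cam('top')
for n,f in(('top',d),('side',None)):
    if f is None: p,f=cam('side')
    print(n)
    T=info(n)['world_from_camera']
    for dx in(-.03,-.02,-.015,-.01,-.005,0,.005,.01,.015,.02,.03):
        u,v=proj(n,[*S(-.164+dx,.104),.046]);u,v=int(round(u)),int(round(v));o,r=ray(n,u,v);P=o+r*f[v,u];w=P[:2]-s[:2];print(dx,(P[2]*1e3).round(1),end=' ; ')
    print()
u,v=map(int,proj('side',[*S(-.164,.104),.046]));u2,v2=map(int,proj('top',[*S(-.164,.104),.046]))
a=cv2.resize(p[v-22:v+22,u-22:u+22,::-1],(400,400),interpolation=cv2.INTER_CUBIC);b=cv2.resize(p2[v2-22:v2+22,u2-22:u2+22,::-1],(400,400),interpolation=cv2.INTER_CUBIC)
cv2.imwrite('pics/btn.png',np.hstack([a,b]))"
```

```text
[ 0.02571067 -0.02871254  0.2367617 ]
top
-0.03 7.0 ; -0.02 42.9 ; -0.015 44.7 ; -0.01 49.9 ; -0.005 49.4 ; 0 51.2 ; 0.005 52.7 ; 0.01 50.3 ; 0.015 43.9 ; 0.02 30.5 ; 0.03 30.9 ; 
side
-0.03 28.7 ; -0.02 42.9 ; -0.015 46.2 ; -0.01 47.8 ; -0.005 57.4 ; 0 49.8 ; 0.005 53.2 ; 0.01 51.9 ; 0.015 42.2 ; 0.02 34.0 ; 0.03 196.3 ;
```

View pics/btn.png

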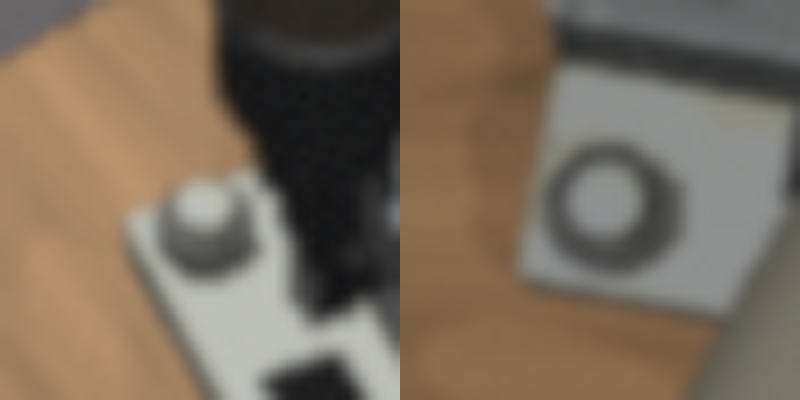

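The collar (~44 mm high, ~20 mm radius) blocks the flat tips. I'll tilt the closed fingers so one corner presses the 24 mm button.

play_rows --moves '[[-1,[0,2,-1],[0,0,0]],[-1,[0,3,0],[0.05,-0.0875,0]],[-1,[0,0,0],[0.05,-0.0875,0]],[-1,[0,0,0],[0.05,-0.0875,0]],[-1,[0,0,0],[0.05,-0.0875,0]],[-1,[0,0,0],[0,0,0]],[-1,[0,0,0],[0,0,0]],[-1,[0,0,0],[0,0,0]]]'

```text
clock: 47.23
eef_pos: [0.4486, -0.0827, 0.1357]
tool_rot: [0.076, 0.977, -0.112, 0.165]
ft_force: [0.6, -0.0, 1.1]
grip_width: -0.0002
```

```bash
cat >> h.py <<'E'
def corner(z,T=.011):
    p,r=pose();c=p+r.apply([.011,T,0]);t=np.array([*S(-.164,.104),z])
    print("corner",c.round(4),"tcp",p.round(4),"z axis",r.as_matrix()[:,2].round(3),"shift cm",(100*r.inv().apply(t-c)).round(2),"per cm down",r.inv().apply([0,0,-1]).round(3),bot.get_obs()["ft_force"].round(1))
E
python3 -c "
from h import *
corner(.07)"
```

```text
corner [ 0.4404 -0.0709  0.1298] tcp [ 0.4486 -0.0827  0.1357] z axis [ 0.305 -0.244 -0.921] shift cm [0.94 6.15 4.86] per cm down [0.339 0.194 0.921] [ 0.6 -0.   1.1]
```

play_rows --moves '[[-1,[0.3,2,1.2],[0,0,0]],[-1,[0.3,2,1.3],[0,0,0]],[-1,[0.34,2.15,1.3],[0,0,0]],[-1,[0,0,1.06],[0,0,0]],[-1,[0,0,0],[0,0,0]],[-1,[0,0,0],[0,0,0]],[-1,[0,0,0],[0,0,0]]]'

```text
clock: 47.82
eef_pos: [0.4659, -0.0357, 0.0755]
tool_rot: [0.077, 0.977, -0.113, 0.165]
ft_force: [-0.1, 0.1, -0.1]
grip_width: 0.0003
```

```bash
python3 -c "
from h import *
corner(.05);corner(.041)
p,d=cam('side');p2,d=cam('top')
u,v=map(int,proj('side',[*S(-.164,.104),.046]));u2,v2=map(int,proj('top',[*S(-.164,.104),.046]))
a=cv2.resize(p[v-22:v+22,u-22:u+22,::-1],(400,400),interpolation=cv2.INTER_CUBIC);b=cv2.resize(p2[v2-22:v2+22,u2-22:u2+22,::-1],(400,400),interpolation=cv2.INTER_CUBIC)
cv2.imwrite('pics/btn2.png',np.hstack([a,b]))"
```

```text
corner [ 0.4577 -0.0239  0.0696] tcp [ 0.4659 -0.0357  0.0755] z axis [ 0.304 -0.246 -0.92 ] shift cm [0.68 0.52 1.77] per cm down [0.339 0.195 0.92 ] [-0.1  0.1 -0.1]
corner [ 0.4577 -0.0239  0.0696] tcp [ 0.4659 -0.0357  0.0755] z axis [ 0.304 -0.246 -0.92 ] shift cm [0.98 0.7  2.6 ] per cm down [0.339 0.195 0.92 ] [-0.1  0.1 -0.1]
```

View pics/btn2.png

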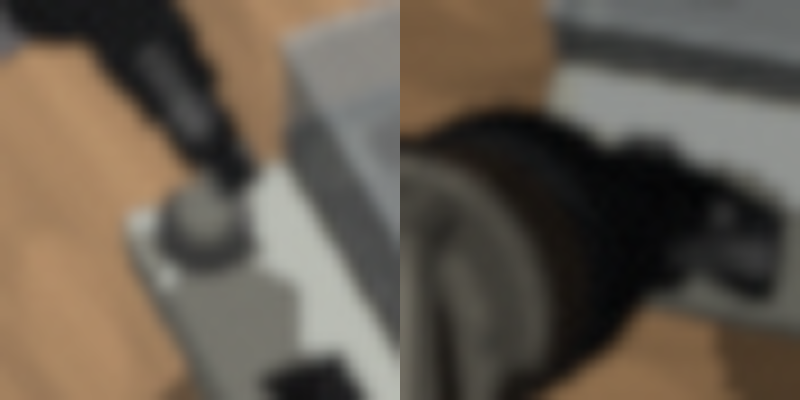

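```bash
python3 -c "
from h import *
u,v=map(int,proj('side',[*S(-.164,.104),.046]))
P,r=pose()
f=lambda q:((q[0]-(u-22))*400/44,(q[1]-(v-22))*400/44)
print('btn',f(proj('side',[*S(-.164,.104),.048])),'tcp',f(proj('side',P)))
for a in [(.011,.011),(.011,.007),(.011,-.011),(-.011,.011),(-.011,-.011)]: print(a,f(proj('side',P+r.apply([*a,0]))))"
```

```text
btn (np.float64(202.56858603852896), np.float64(202.28620976989913)) tcp (np.float64(236.89498610606535), np.float64(171.41319482182433))
(0.011, 0.011) (np.float64(202.364766350204), np.float64(170.2850210680721))
(0.011, 0.007) (np.float64(206.15510423277422), np.float64(176.4166306777629))
(0.011, -0.011) (np.float64(223.37905071040504), np.float64(204.2796031662515))
(-0.011, 0.011) (np.float64(250.28212435308424), np.float64(138.86002373823487))
(-0.011, -0.011) (np.float64(271.77067732603643), np.float64(172.55261647679302))
```

Tip corner sits over the button as predicted; pressing along vertical.

play_rows --moves '[[-1,[0.36,0.19,0.92],[0,0,0]],[-1,[0.36,0.19,0.92],[0,0,0]],[-1,[0.14,0.08,0.37],[0,0,0]],[-1,[0.07,0.04,0.18],[0,0,0]],[-1,[0,0,0],[0,0,0]],[-1,[0,0,0],[0,0,0]]]'

```text
clock: 48.42
eef_pos: [0.4651, -0.0355, 0.0498]
tool_rot: [0.077, 0.977, -0.113, 0.166]
ft_force: [0.6, -0.3, 4.3]
grip_width: 0.0001
```

```bash
python3 -c "
from h import *
corner(.041)"
```

```text
corner [ 0.4569 -0.0237  0.0439] tcp [ 0.4651 -0.0355  0.0498] z axis [ 0.306 -0.246 -0.92 ] shift cm [0.03 0.19 0.26] per cm down [0.341 0.195 0.92 ] [ 0.6 -0.3  4.3]
```

play_rows --moves '[[-1,[0.05,0.03,0.14],[0,0,0]],[-1,[0.05,0.03,0.14],[0,0,0]],[-1,[0,0,0],[0,0,0]],[-1,[0,0,0],[0,0,0]],[-1,[0,0,0],[0,0,0]]]'

```text
clock: 48.83
eef_pos: [0.4655, -0.0356, 0.0482]
tool_rot: [0.077, 0.976, -0.113, 0.167]
ft_force: [-6.6, 0.7, 20.3]
grip_width: -0.0001
```

Spring force 4.3 N rose to a hard stop at 20 N, corner z≈42 mm, so the button is fully down. Let go and retreat.

play_rows --moves '[[-1,[0.02,0.01,0.05],[0,0,0]],[-1,[0,0,0],[0,0,0]],[-1,[0,0,0],[0,0,0]],[-1,[-0.34,-0.2,-0.92],[0,0,0]],[-1,[-0.7,-0.4,-1.8],[0,0,0]],[-1,[-1,-0.6,-2.8],[0,0,0]],[-1,[-1,-0.6,-2.8],[0,0,0]],[-1,[2,0,-2],[0,0,0]],[-1,[3,0,-2],[0,0,0]],[-1,[3,0,-2],[0,0,0]],[-1,[0,0,0],[0,0,0]],[-1,[0,0,0],[0,0,0]]]'

```text
clock: 49.83
eef_pos: [0.3694, -0.0114, 0.1639]
tool_rot: [0.076, 0.977, -0.112, 0.165]
ft_force: [0.1, 0.1, 0.3]
grip_width: 0.0002
```

```bash
python3 -c "
from h import *
print(pose()[0],bot.get_obs()['ft_force'])
p2,d=cam('top');p,d2=cam('side')
for k in ((0,0),(.004,0),(-.004,0),(0,.004),(0,-.004)):
    for n,f in(('top',d),('side',d2)):
        u,v=proj(n,[*S(-.164+k[0],.104+k[1]),.048]);u,v=int(round(u)),int(round(v));o,r=ray(n,u,v);print(n,((o+r*f[v,u])[2]*1e3).round(1),end=' ')
a=cv2.resize(p[100:280,270:462,::-1],(400,375),interpolation=cv2.INTER_CUBIC);b=cv2.resize(p2[90:255,270:446,::-1],(400,375),interpolation=cv2.INTER_CUBIC)
cv2.imwrite('pics/end.png',np.hstack([a,b]))"
```

```text
[ 0.36943179 -0.01144915  0.16393096] [0.12685704 0.13704266 0.28396161]
top 51.9 side 49.4 top 53.8 side 49.5 top 52.3 side 52.9 top 52.9 side 45.9 top 52.4 side 52.3
```

View pics/end.png

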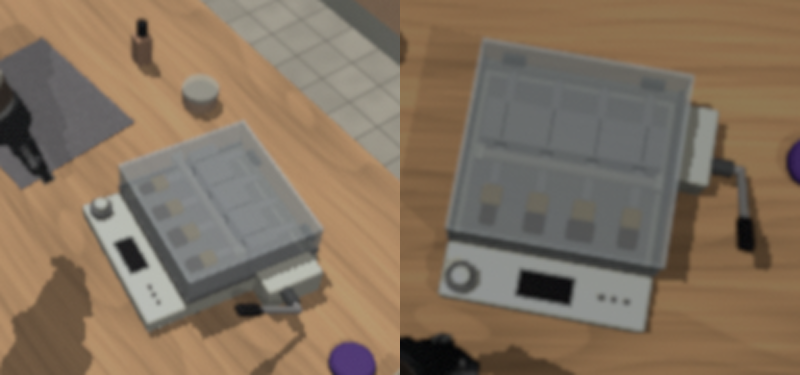

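The lid is shut, all four brushes are inside, the lever is up, the button has sprung back, and the jar, bottle and compact are where they were.

```bash
python3 -c "
from workcell import bot
print(bot.job_done())"
```

```text
the job is handed in; nothing more can be done
None
```

The job is done and handed in at about 50 s on the robot's clock. I pressed the lever down and the lid stayed up. I slid all four brushes tail first into bores 4, 3, 2 and 1, lifted the lever until the lid was shut, then pressed the start button and let it go.

**Last checks**
- **Brush depth:** the top view put the ferrules about 1–2 mm farther out than nominal on all four, close to the calibration error.
- **Lid:** its corners matched the first, shut picture to within half a pixel.
- **Button:** the force rose to 4.3 N, then to a firm stop at 20 N at about the fully-down height (42 mm). The depth readings afterwards were noisy (46–54 mm) but consistent with it having sprung back.
- **Other items:** the compact, jar and bottle looked undisturbed.

**What went wrong or stayed unsure**
- **First reach to the mat:** it stopped at a wrist joint limit, so I used the half-turned grasp from then on.
- **First button press:** flat fingertips met the collar around the button (40 N) and had pushed it only about 2.6 mm. I repeated the press with the fingers tilted, also after the lid was shut.
- **Display:** it stayed black after the press, so I have no separate sign that the cycle started.
- **Picture budget:** I viewed 19 pictures against the budget of 14, beyond the one or two extra allowed.

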